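# Nest the biscuit cutters on their tray

### The job

Put the set of four steel biscuit cutters away on the round walnut tray, nested: stand the smallest in the middle of the tray, then lower each next larger one over it, until all four stand flat on the tray one inside another with the largest outside. Set each one down rather than dropping it, and leave the two jars and the pastry brush where they are.

Things in the scene. Friction and masses are not known exactly. Their poses are not given: they have to be found in the camera images.
- cutter_44: Smallest steel biscuit cutter: open ring, 44 mm outside, wall 2, 30 high, about 45 g, edge down. Strap handle (inverted U): 16 mm wide (y), 3 thick, level top 54 mm above that edge, straight for 25 mm along x; pinch across y. Origin: ring centre, at the lower edge; z up, x along the strap.
- cutter_60: Second smallest steel biscuit cutter: open ring, 60 mm outside, wall 2, 34 high, about 60 g, edge down. Strap handle (inverted U): 16 mm wide (y), 3 thick, level top 67 mm above that edge, straight for 41 mm along x; pinch across y. Fits over the next smaller at any yaw with 5 mm spare all round, its handle 10 mm clear above. Origin: ring centre, at the lower edge; z up, x along the strap.
- cutter_76: Second largest steel biscuit cutter: open ring, 76 mm outside, wall 2, 38 high, about 80 g, edge down. Strap handle (inverted U): 16 mm wide (y), 3 thick, level top 80 mm above that edge, straight for 57 mm along x; pinch across y. Fits over the next smaller at any yaw with 5 mm spare all round, its handle 10 mm clear above. Origin: ring centre, at the lower edge; z up, x along the strap.
- cutter_92: Largest steel biscuit cutter: open ring, 92 mm outside, wall 2, 42 high, about 105 g, edge down. Strap handle (inverted U): 16 mm wide (y), 3 thick, level top 93 mm above that edge, straight for 73 mm along x; pinch across y. Fits over the next smaller at any yaw with 5 mm spare all round, its handle 10 mm clear above. Origin: ring centre, at the lower edge; z up, x along the strap.
- tray: round walnut tray, fixed to the counter: 140 mm outside, with a raised rim 10 mm wide and 18 mm high; the flat inside floor is 120 mm across and 10 mm above the counter. Origin: centre of its underside, on the counter; z up. Empty at the start.
- jar_tall: bystander: closed glass jar of hazelnuts with a walnut lid, 90 mm across, 151 mm high; loose. Origin: centre of its underside.
- jar_small: bystander: closed glass jar of cinnamon sticks with a walnut lid, 72 mm across, 111 mm high; loose. Origin: centre of its underside.
- pastry_brush: bystander: flat pastry brush lying on the counter, 192 mm long, 41 mm wide, 14 mm high, light wood with a steel band and white bristles; loose. Origin: on the counter under its middle; x towards the bristles.
Not all that is in view belongs to the job. Of the things shaped like the tray, the walnut one is meant.

How it is judged:
By the outcome, as a careful person would: the job done as asked, in the order asked, and still so for the second after the job is handed in, with the robot touching nothing.
It also fails if it takes over 112 s, if anything falls off the work surface, if the arm or the gripper's body presses on something with over 40 N, if the wrist force passes 120 N, or if a joint passes its speed limit or range.

### The arm

A 6-joint arm with a two-finger parallel gripper is mounted at the origin on the work surface. World frame = base frame: x ahead of the robot, y to its left, z up, the work surface at z = 0. Lengths are in mm, angles in rad, forces in N, time in s.
With the tool pointing down it reaches from about 350 to 875 mm from the base axis. Payload 4.2 kg.
Tool frame: the origin (TCP) lies midway between the tips of the shut fingers; the grasp point (between the pads) lies 19 mm behind it; y points along the fingers, x is the direction in which the jaws open and shut, and the axes are right-handed (so a half turn about y gives the same grasp; the last joint's range is limited). The gripper opens to 85 mm and grips with 20 to 120 N. Pads are 22 mm wide; open, the fingers measure 114 mm over their backs; the gripper's body (76 mm by 85 mm) begins 54 mm behind the grasp point. The pads swing forward as they close: fully open they stand 13 mm farther back than shut.
Start: joints at [-1.068, 0.385, 0.008, 0, -1.194, -0.259], TCP at [150.887, -606.492, 231.312] pointing down, gripper open.
Joint ranges: [-3.14, 3.14], [-1.21, 2.06], [-1.07, 1.41], [-3.16, 2.05], [-2.99, -0.16], [-3.1, 3.1]. Speed limits (rad/s): [2.79, 2.79, 3.14, 3.14, 3.14, 3.14].

### API

Orientations are given as a unit quaternion [x, y, z, w].
In Python, from bench import read_state, get_image, job_done gives the robot as it stands.
- The arm moves only by the tool play_rows, never from a script. Its argument "series" is a list of rows, each a list of 7 numbers: the shift along the tool's x, y, z in m, then the turn, a rotation vector about the tool's x, y, z in rad, then the finger opening in m, from 0 to 0.0854. In form: [[x, y, z, wx, wy, wz, claw], ...]. A call has 1 to 10 rows; each row shifts and turns the pose as measured when the row begins, along the tool's axes as they then stand; what a row does not reach is not made up. A row lasts 1/10 s, in which the tool goes at most 50 mm and 8.59 degrees, less where a joint would pass 70% of its speed; a pose out of reach is approached as far as the arm can. A call with a gripper value outside its range is refused whole. The fingers move at their own pace and stop on an object; the grip force is fixed at half the most. Time passes only in rows, so rows that do not move let the fingers close. It gives the time, the measured TCP pose, the force and the opening at its end, in the units of the state.
- read_state(): the state, without advancing time (a new reading comes with each control period).
- get_image(name): name is "side" or "top"; returns a dict with "color" (420x560x3 uint8, red, green, blue), "intrinsics" (3x3 intrinsics, pixels), "D" ([k1, k2, p1, p2, k3] as OpenCV has them; the pictures are not rectified), "origin" and "orientation" of the camera in the world. Camera axes: x right, y down, z forward; pixel columns grow to the right and rows downward; lengths in mm; the calibration is good to about 2 mm. A picture is of the moment at which its call begins. There is no depth.
- job_done(): hands the job in, once; it reports no verdict.
The state is a dict: "clock": time; "joints": joint angles; "joint_vel": joint speeds; "joint_efforts": joint torques, N m; "position": TCP position; "ee_rot": TCP orientation; "contact_force": force on the tool from outside, world axes, zero at the start; "wrist_torque": the same for the moment, N m; "gripper_width": finger opening in mm.
Only numpy, scipy, OpenCV 4.12 (cv2) and the standard library are available. Lean on these libraries where they do the work, as an engineer would, in place of code of your own. Each camera call takes 0.05 s, during which the arm holds its last target. There are 200 camera calls.

## Working session

There is one attempt and no reset: what is moved stays moved. The work goes in short steps, Python scripts to look and compute and a tool call to move; the robot and the scene stay as the last step left them, time stands still between calls to the robot, and variables do not carry over. Pictures are saved under pics/ and viewed, about 12 in all and at most 16, crops included, and the job is handed in when it is done.

Besides the shell and the picture viewer there is one more tool, called as name([rows], argument=value, ...), one row to a line, values as JSON. play_rows: Moves the arm, as the interface text tells. Its arguments: {"type":"object","properties":{"series":{"type":"array","items":{"type":"array","items":{"type":"number"}}}},"required":["series"]}

```bash
mkdir -p pics; ls
python3 - <<'E'
from bench import *
import cv2
print(read_state())
for n in("side","top"):
    d=get_image(n); cv2.imwrite(f"pics/{n}0.png",d["color"][:,:,::-1])
    print(n,{k:v for k,v in d.items() if k!="color"})
E
```

```text
pics
{'clock': 0.0, 'joints': array([-1.06840823e+00,  3.85561979e-01,  6.59811960e-03, -5.18321208e-04,
       -1.19401081e+00, -2.58588468e-01]), 'joint_vel': array([ 1.23411316e-04,  4.07054268e-04, -2.93910146e-06, -9.04344719e-04,
        1.26556358e-03, -5.17666825e-04]), 'joint_efforts': array([-1.08472414e-03, -3.92288768e+01,  1.88394374e+01,  4.18628901e+00,
       -4.77248192e-03,  3.70779503e-06]), 'position': array([ 150.73663023, -605.93003195,  230.2046136 ]), 'ee_rot': array([ 0.43490285,  0.55750673, -0.55658684, -0.43618442]), 'contact_force': array([-0.65132893,  0.09508687, -0.82854578]), 'wrist_torque': array([-0.03773255,  0.059428  , -0.01966273]), 'gripper_width': 85.4828191469404}
side {'intrinsics': array([[389.79189871,   0.        , 286.25936869],
       [  0.        , 389.79189871, 207.22133358],
       [  0.        ,   0.        ,   1.        ]]), 'D': array([-0.00774684,  0.        ,  0.        ,  0.        ,  0.        ]), 'origin': array([ 492.52132988, -753.97409148,  647.93815446]), 'orientation': array([ 0.8961954 , -0.06687103,  0.03716597, -0.43701346])}
top {'intrinsics': array([[413.16308357,   0.        , 277.14833319],
       [  0.        , 413.16308357, 212.41249316],
       [  0.        ,   0.        ,   1.        ]]), 'D': array([-0.028958,  0.      ,  0.      ,  0.      ,  0.      ]), 'origin': array([ 509.60817349,  -11.48790356, 1119.8144372 ]), 'orientation': array([ 0.70664652, -0.70493444,  0.04765393, -0.03804253])}
```

View pics/top0.png

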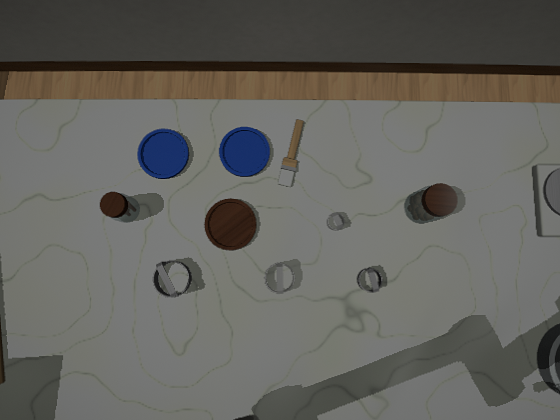

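View pics/side0.png

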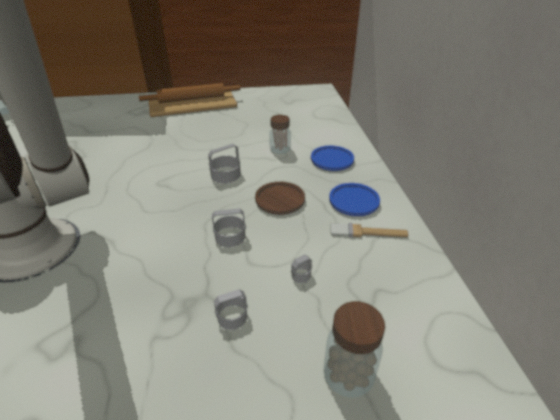

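The top view shows the tray at (231,224), cutter 92 at (172,279), 76 at (282,277), 44 at (337,221) and 60 at (370,279). The side view shows all of them upright. Next I'll take enlarged crops of the cutters from both cameras.

```bash
cat > h.py <<'E'
import numpy as np, cv2
from bench import *
from scipy.spatial.transform import Rotation as R
def cam(n):
    d=get_image(n); d["R"]=R.from_quat(d["orientation"]).as_matrix(); return d
def proj(d,P):
    P=np.atleast_2d(np.asarray(P,float)); Rc=d["R"].T
    return cv2.projectPoints(P,cv2.Rodrigues(Rc)[0],-Rc@d["origin"],d["intrinsics"],d["D"])[0][:,0]
def ray(d,px,z):
    u=cv2.undistortPoints(np.array([[px]],float),d["intrinsics"],d["D"])[0,0]
    v=d["R"]@np.array([u[0],u[1],1]); o=d["origin"]; return (o+v*(z-o[2])/v[2])[:2]
def crop(d,c,w,s):
    x,y=int(c[0]-w/2),int(c[1]-w/2)
    return cv2.resize(np.ascontiguousarray(d["color"][max(y,0):y+w,max(x,0):x+w,::-1]),None,fx=s,fy=s,interpolation=cv2.INTER_CUBIC)
E
python3 - <<'E'
from h import *
t,s=cam("top"),cam("side")
print(R.from_quat(read_state()["ee_rot"]).as_matrix().round(3))
print(np.round(ray(t,(231,224),18)), {k:np.round(ray(t,p,h)) for k,p,h in[(92,(172,279),42),(76,(282,277),38),(60,(370,279),34),(44,(337,221),30),('js',(115,205),111),('jt',(437,200),151)]})
a=[crop(t,c,50,5) for c in[(337,221),(370,279),(282,277),(172,279)]]
b=[crop(s,c,50,5) for c in[(302,269),(232,309),(230,227),(225,163)]]
cv2.imwrite("pics/c1.png",np.vstack([np.hstack(a[:2]+[b[0]]),np.hstack([b[1],a[2],b[2]])]))
cv2.imwrite("pics/c2.png",np.hstack([a[3],b[3],crop(t,(231,224),70,250/70)]))
E
```

```text
[[-0.241 -0.    -0.97 ]
 [ 0.97   0.001 -0.241]
 [ 0.001 -1.     0.   ]]
[612.  97.] {92: array([467., 244.]), 76: array([473., -39.]), 60: array([ 468., -269.]), 44: array([ 620., -185.]), 'js': array([650., 374.]), 'jt': array([ 659., -407.])}
```

View pics/c1.png

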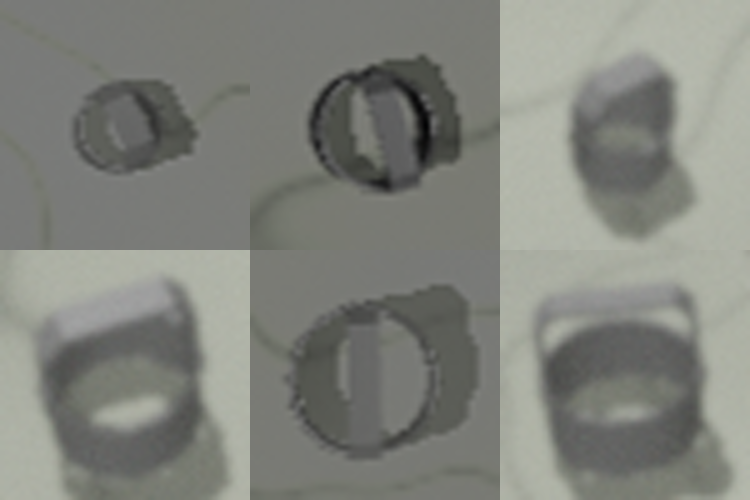

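View pics/c2.png

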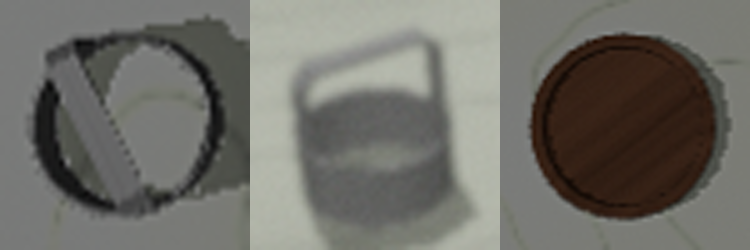

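```bash
cat >> h.py <<'E'
C={44:(22,30,54,12.5),60:(30,34,67,20.5),76:(38,38,80,28.5),92:(46,42,93,36.5)}
def model(k,x,y,a,z0=0):
    r,h,H,s=C[k]; th=np.linspace(0,2*np.pi,40); c,n=np.cos(th),np.sin(th); M=R.from_euler('z',a).as_matrix()
    o=np.array([x,y,z0])
    return [np.c_[r*c,r*n,0*c]+o,np.c_[r*c,r*n,0*c+h]+o,np.array([[-s,-8,H],[s,-8,H],[s,8,H],[-s,8,H],[-s,-8,H]])@M.T+o]
def over(d,c,w,s,models):
    im=crop(d,c,w,s); o=np.array([int(c[0]-w/2),int(c[1]-w/2)])
    for m in models:
        for q,col in zip(m,[(0,255,0),(0,255,255),(0,0,255)]):
            p=((proj(d,q)-o+.5)*s-.5)
            cv2.polylines(im,[np.round(p*16).astype(int)],False,col,1,cv2.LINE_AA,4)
    return im
E
python3 - <<'E'
from h import *
t,s=cam("top"),cam("side")
E={44:((312,196),(122,98),(138,146)),60:((345,254),(123,75),(158,185)),76:((257,252),(116,58),(116,200)),92:((147,254),(60,50),(133,203))}
ct={44:(337,221),60:(370,279),76:(282,277),92:(172,279)};cs={44:(302,269),60:(232,309),76:(230,227),92:(225,163)}
rows=[]
for k,(o,a,b) in E.items():
    A,B=[ray(t,(np.array(p)+.5)/5-.5+np.array(o),C[k][2]) for p in(a,b)]
    c=(A+B)/2; an=np.arctan2(*(A-B)[::-1]); print(k,c.round(1),round(an,3))
    m=model(k,*c,an); rows.append((over(t,ct[k],50,5,[m]),over(s,cs[k],50,5,[m])))
cv2.imwrite("pics/o.png",cv2.resize(np.vstack([np.hstack([r[0] for r in rows]),np.hstack([r[1] for r in rows])]),(800,400)))
# tray fit
g=cv2.cvtColor(t["color"],cv2.COLOR_RGB2HSV); m=cv2.inRange(g,(0,90,0),(25,255,255)); L=cv2.connectedComponentsWithStats(m)
for i in range(1,L[0]):
    if L[2][i,4]>300: print(L[2][i],L[3][i],ray(t,L[3][i],18).round(1))
E
```

```text
44 [ 620.2 -183.1] 0.307
60 [ 467.5 -267.9] 0.291
76 [473.5 -32.4] 0.001
92 [469.7 247.4] 0.476
[    0    61   560    42 20838] [278.3464344   80.69267684] [1016.   -29.2]
[282 120  21  47 378] [293.33862434 145.05026455] [830.3 -70.5]
[422 184  23  31 550] [433.56181818 199.24909091] [ 681.4 -452.3]
[100 192  28  25 552] [113.55253623 204.29347826] [664.5 413.9]
[ 205  199   51   51 2061] [229.94808345 223.96700631] [612.4  99.8]
```

View pics/o.png

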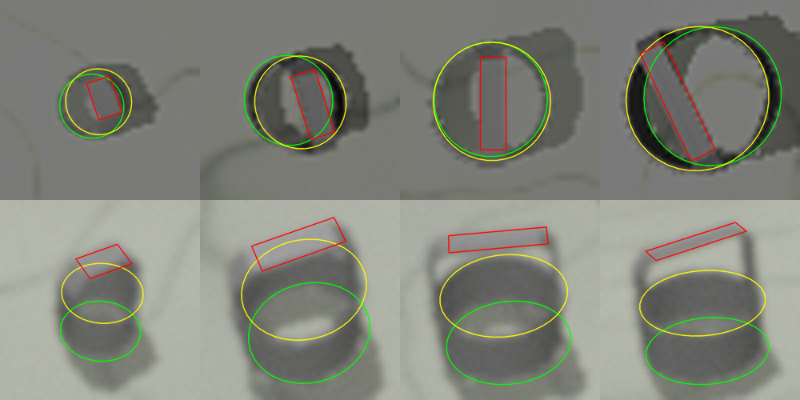

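The overlays fit the top view within about 1 px. The side view is offset by about 1 px on every cutter, which is within the calibration. Next I'll pick the 44.

```bash
cat > plan.py <<'E'
# usage: plan.py x y z jawangle rows -> tool-frame total shift/turn from the present pose
import sys
from h import *
x,y,z,j=map(float,sys.argv[1:5]); st=read_state(); p=st["position"]; M=R.from_quat(st["ee_rot"])
cur=np.arctan2(*M.as_matrix()[:2,0][::-1]); j=cur+(j-cur+np.pi/2)%np.pi-np.pi/2
T=R.from_matrix(np.c_[[np.cos(j),np.sin(j),0],[0,0,-1],[-np.sin(j),np.cos(j),0]])
print("t",round(st["clock"],2),"pos",p.round(1),"jaw",round(cur,3),"F",st["contact_force"].round(1),"w",round(st["gripper_width"],1))
print("shift mm now",M.inv().apply(np.array([x,y,z])-p).round(1),"| in target axes",T.inv().apply(np.array([x,y,z])-p).round(1),"| turn",(M.inv()*T).as_rotvec().round(3),"j6",st["joints"][5].round(2))
E
python3 plan.py 620 -183 150 1.878
```

```text
t 0.3 pos [ 150.8 -606.3  230.9] jaw 1.815 F [ 0.1 -0.7 -0.3] w 85.4
shift mm now [ 297.5   81.1 -557.5] | in target axes [ 261.6   80.9 -575.2] | turn [-0.    -0.063  0.001] j6 -0.26
```

play_rows([
  [0.015, 0, -0.028, 0, 0, 0, 0.06],
  [0.015, 0, -0.028, 0, 0, 0, 0.06],
  [0.015, 0, -0.028, 0, 0, 0, 0.06],
  [0.015, 0, -0.028, 0, 0, 0, 0.06],
  [0.015, 0, -0.028, 0, 0, 0, 0.06],
  [0.015, 0, -0.028, 0, 0, 0, 0.06],
  [0.015, 0, -0.028, 0, 0, 0, 0.06],
  [0.015, 0, -0.028, 0, 0, 0, 0.06],
  [0.015, 0, -0.028, 0, 0, 0, 0.06],
  [0.015, 0, -0.028, 0, 0, 0, 0.06],
])

```text
clock: 1.3
position: [392.2, -387.9, 230.0]
ee_rot: [0.437, 0.556, -0.555, -0.438]
contact_force: [0.5, -0.2, 0.1]
gripper_width: 60.0
```

```bash
python3 plan.py 620 -183 100 1.878
```

```text
t 1.3 pos [ 392.2 -387.9  230. ] jaw 1.806 F [ 0.5 -0.2  0.1] w 60.0
shift mm now [ 145.9  130.1 -269.3] | in target axes [ 126.4  130.  -279.1] | turn [-0.    -0.072  0.001] j6 -0.85
```

play_rows([
  [0.016, 0.005, -0.03, 0, 0, 0, 0.05],
  [0.016, 0.01, -0.03, 0, 0, 0, 0.05],
  [0.016, 0.015, -0.03, 0, 0, 0, 0.05],
  [0.016, 0.015, -0.03, 0, 0, 0, 0.05],
  [0.016, 0.015, -0.03, 0, 0, 0, 0.05],
  [0.016, 0.015, -0.03, 0, 0, 0, 0.05],
  [0.016, 0.015, -0.03, 0, 0, 0, 0.05],
  [0.016, 0.015, -0.03, 0, 0, 0, 0.05],
  [0.01, 0.01, -0.02, 0, 0, 0, 0.05],
  [0, 0, 0, 0, -0.07, 0, 0.05],
])

```text
clock: 2.3
position: [624.8, -181.4, 112.4]
ee_rot: [0.418, 0.572, -0.571, -0.415]
contact_force: [-1.5, -0.9, -0.1]
gripper_width: 49.8
```

```bash
python3 plan.py 620 -183 34 1.878
```

```text
t 2.3 pos [ 624.8 -181.4  112.4] jaw 1.883 F [-1.5 -0.9 -0.1] w 49.8
shift mm now [ 0.2 78.4  5.3] | in target axes [-0.  78.4  5.1] | turn [ 0.003  0.005 -0.003] j6 -1.23
```

play_rows([
  [0, 0.01, 0.005, 0, 0, 0, 0.04],
  [0, 0.02, 0, 0, 0, 0, 0.04],
  [0, 0.02, 0, 0, 0, 0, 0.04],
  [0, 0, 0, 0, 0, 0, 0.04],
])

```text
clock: 2.7
position: [618.8, -183.8, 59.6]
ee_rot: [0.419, 0.571, -0.57, -0.416]
contact_force: [-0.2, 0.1, -0.4]
gripper_width: 40.2
```

```bash
python3 - <<'E'
from h import *
t,s=cam("top"),cam("side"); m=model(44,620.2,-183.1,.307)
cv2.imwrite("pics/g44.png",np.hstack([over(t,(337,221),70,5,[m]),over(s,(302,259),70,5,[m])]))
E
python3 plan.py 620 -183 34 1.878
```

```text
t 2.8 pos [ 621.2 -184.2   62.7] jaw 1.879 F [ 0.2 -0.3  0.8] w 40.2
shift mm now [ 1.6 28.7  1. ] | in target axes [ 1.5 28.7  0.8] | turn [ 0.008  0.001 -0.006] j6 -1.23
```

View pics/g44.png

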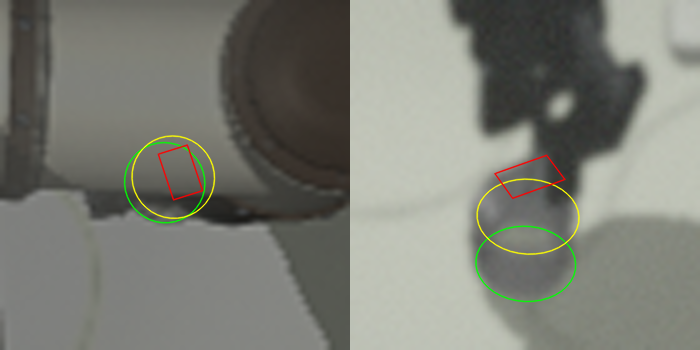

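The top view is blocked by the arm. In the side view the gripper is over the strap. Descending.

play_rows([
  [0.001, 0.01, 0.001, 0, 0, 0, 0.04],
  [0, 0.01, 0, 0, 0, 0, 0.04],
  [0, 0.006, 0, 0, 0, 0, 0.04],
  [0, 0, 0, 0, 0, 0, 0.04],
])

```text
clock: 3.2
position: [621.5, -184.5, 38.1]
ee_rot: [0.423, 0.573, -0.568, -0.413]
contact_force: [0.5, 0.9, 0.5]
gripper_width: 40.2
```

```bash
python3 plan.py 620 -183 34 1.878
```

```text
t 3.2 pos [ 621.5 -184.5   38.1] jaw 1.877 F [0.5 0.9 0.5] w 40.2
shift mm now [2.  4.1 1. ] | in target axes [1.9 4.1 1. ] | turn [ 0.013 -0.001 -0.008] j6 -1.23
```

play_rows([
  [0.002, 0.003, 0.001, 0.013, 0, -0.008, 0.04],
  [0, 0, 0, 0, 0, 0, 0],
  [0, 0, 0, 0, 0, 0, 0],
  [0, 0, 0, 0, 0, 0, 0],
  [0, 0, 0, 0, 0, 0, 0],
  [0, 0, 0, 0, 0, 0, 0],
])

```text
clock: 3.8
position: [620.8, -182.7, 35.6]
ee_rot: [0.418, 0.571, -0.57, -0.418]
contact_force: [0.3, 0.3, -0.6]
gripper_width: 14.1
```

```bash
python3 plan.py 620 -183 34 1.878
```

```text
t 3.8 pos [ 620.8 -182.7   35.6] jaw 1.878 F [ 0.3  0.3 -0.6] w 14.1
shift mm now [-0.   1.6  0.8] | in target axes [-0.   1.6  0.8] | turn [ 0.001 -0.    -0.   ] j6 -1.23
```

play_rows([
  [0, -0.01, 0, 0, 0, 0, 0],
  [0, -0.02, 0, 0, 0, 0, 0],
  [0, -0.02, 0, 0, 0, 0, 0],
  [0, -0.02, 0, 0, 0, 0, 0],
  [0, 0, 0, 0, 0, 0, 0],
])

```text
clock: 4.3
position: [620.5, -183.0, 110.0]
ee_rot: [-0.418, -0.571, 0.571, 0.418]
contact_force: [0.6, -0.1, -0.2]
gripper_width: 13.8
```

```bash
python3 - <<'E'
from h import *
t,s=cam("top"),cam("side"); p=read_state()["position"]
m=model(44,p[0],p[1],.307,p[2]-34.5)
cv2.imwrite("pics/l44.png",np.hstack([over(t,(337,221),70,5,[m]),over(s,(302,239),70,5,[m])]))
E
python3 plan.py 612.4 99.8 110 1.878
```

```text
t 4.4 pos [ 618.5 -182.5  106.7] jaw 1.877 F [-0.3 -0.6 -0.9] w 13.9
shift mm now [271.   -3.  -79.3] | in target axes [270.9  -3.3 -79.6] | turn [-0.005 -0.001  0.003] j6 -1.23
```

View pics/l44.png

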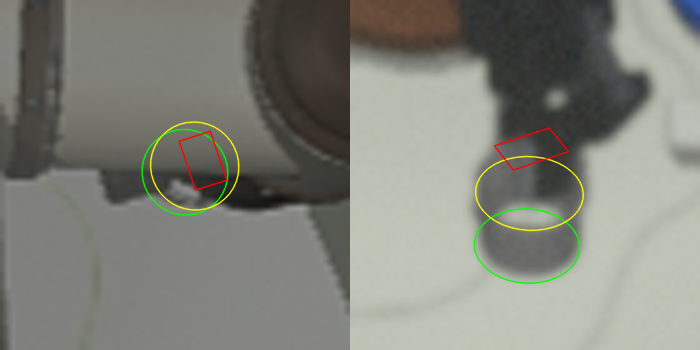

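Cutter 44 is held and lifted. Moving it to the tray.

play_rows([
  [0.02, 0, -0.006, 0, 0, 0, 0],
  [0.03, 0, -0.009, 0, 0, 0, 0],
  [0.03, 0, -0.009, 0, 0, 0, 0],
  [0.03, 0, -0.009, 0, 0, 0, 0],
  [0.03, 0, -0.009, 0, 0, 0, 0],
  [0.03, 0, -0.009, 0, 0, 0, 0],
  [0.03, 0, -0.009, 0, 0, 0, 0],
  [0.03, 0, -0.009, 0, 0, 0, 0],
  [0.03, 0, -0.008, 0, 0, 0, 0],
  [0, 0, 0, 0, 0, 0, 0],
])

```text
clock: 5.4
position: [605.5, 96.4, 93.3]
ee_rot: [-0.412, -0.562, 0.576, 0.428]
contact_force: [0.3, -0.6, -1.0]
gripper_width: 14.1
```

```bash
python3 plan.py 612.4 99.8 70 1.878
```

```text
t 5.4 pos [605.5  96.4  93.3] jaw 1.87 F [ 0.3 -0.6 -1. ] w 14.1
shift mm now [ 1.  23.1 -8.3] | in target axes [ 1.1 23.3 -7.6] | turn [-0.029 -0.008  0.008] j6 -1.68
```

play_rows([
  [0.001, 0.005, -0.008, -0.029, -0.008, 0.008, 0],
  [0, 0.015, 0, 0, 0, 0, 0],
  [0, 0.015, 0, 0, 0, 0, 0],
  [0, 0, 0, 0, 0, 0, 0],
])

```text
clock: 5.8
position: [609.8, 99.0, 52.9]
ee_rot: [-0.416, -0.569, 0.573, 0.418]
contact_force: [-0.5, -0.1, -0.1]
gripper_width: 13.5
```

```bash
python3 plan.py 612.4 99.8 45 1.878
```

```text
t 5.8 pos [609.8  99.   52.9] jaw 1.88 F [-0.5 -0.1 -0.1] w 13.5
shift mm now [-0.1  7.9 -2.8] | in target axes [-0.1  7.9 -2.7] | turn [-0.007  0.002 -0.001] j6 -1.68
```

play_rows([
  [0, 0.004, -0.002, -0.007, 0.002, 0, 0],
  [0, 0.002, 0, 0, 0, 0, 0],
  [0, 0, 0, 0, 0, 0, 0],
])

```text
clock: 6.1
position: [611.7, 98.4, 46.2]
ee_rot: [-0.418, -0.57, 0.571, 0.418]
contact_force: [0.2, 0.5, -0.2]
gripper_width: 13.7
```

```bash
python3 plan.py 612.4 99.8 45 1.878;python3 plan.py 612.4 99.8 45 1.878
```

```text
t 6.1 pos [611.7  98.4  46.2] jaw 1.876 F [ 0.2  0.5 -0.2] w 13.7
shift mm now [ 1.1  1.2 -1.1] | in target axes [ 1.1  1.2 -1.1] | turn [-0.001 -0.002 -0.001] j6 -1.69
t 6.1 pos [611.7  98.4  46.2] jaw 1.876 F [ 0.2  0.5 -0.2] w 13.7
shift mm now [ 1.1  1.2 -1.1] | in target axes [ 1.1  1.2 -1.1] | turn [-0.001 -0.002 -0.001] j6 -1.69
```

Lowering 1 mm at a time until there is contact.

play_rows([
  [0.001, 0.001, -0.001, 0, 0, 0, 0],
  [0, 0.001, 0, 0, 0, 0, 0],
])

```text
clock: 6.3
position: [613.1, 99.7, 45.2]
ee_rot: [0.419, 0.57, -0.57, -0.418]
contact_force: [0.4, 0.2, 2.0]
gripper_width: 13.8
```

play_rows([
  [0, 0.001, 0, 0, 0, 0, 0],
])

```text
clock: 6.4
position: [613.6, 99.9, 45.0]
ee_rot: [0.419, 0.571, -0.57, -0.417]
contact_force: [-0.7, 0.3, 2.6]
gripper_width: 13.9
```

```bash
python3 - <<'E'
from h import *
s=cam("side"); p=read_state()["position"]
m=model(44,612.4,99.8,.307,10); c=proj(s,[[612,100,40]])[0]
cv2.imwrite("pics/p44.png",over(s,c,80,6,[m]))
E
python3 plan.py 612.4 99.8 45 1.878
```

```text
t 6.45 pos [613.6  99.9  45. ] jaw 1.876 F [0.4 0.3 2.5] w 13.6
shift mm now [0.2 0.  1.2] | in target axes [0.2 0.  1.2] | turn [ 0.002 -0.002 -0.001] j6 -1.69
```

View pics/p44.png

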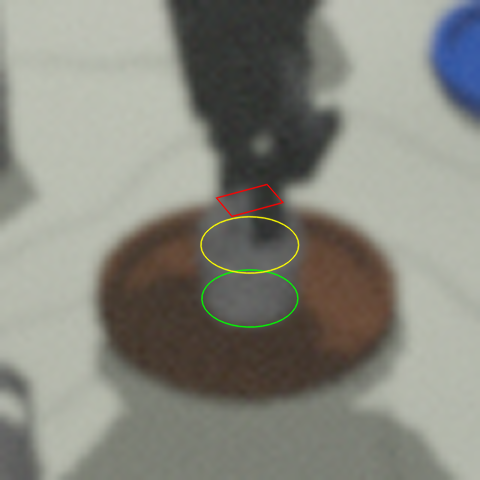

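Cutter 44 rests on the tray floor with 2.5 N contact and sits centred. Releasing, then on to the 60.

play_rows([
  [0, 0, 0, 0, 0, 0, 0.03],
  [0, 0, 0, 0, 0, 0, 0.04],
  [0, 0, 0, 0, 0, 0, 0.04],
  [0, -0.01, 0, 0, 0, 0, 0.04],
  [0, -0.03, 0, 0, 0, 0, 0.04],
  [0, -0.04, 0, 0, 0, 0, 0.04],
  [0, 0, 0, 0, 0, 0, 0.04],
])

```text
clock: 7.15
position: [613.3, 99.6, 128.4]
ee_rot: [-0.419, -0.57, 0.571, 0.417]
contact_force: [1.3, -0.6, 0.6]
gripper_width: 39.8
```

```bash
python3 plan.py 467.5 -267.9 120 1.862
```

```text
t 7.15 pos [613.3  99.6 128.4] jaw 1.877 F [ 1.3 -0.6  0.6] w 39.8
shift mm now [-306.5    9.   249.8] | in target axes [-310.2    8.4  245.2] | turn [ 0.001  0.015 -0.002] j6 -1.69
```

play_rows([
  [-0.02, 0, 0.016, 0, 0, 0, 0.04],
  [-0.032, 0, 0.026, 0, 0, 0, 0.04],
  [-0.032, 0, 0.026, 0, 0, 0, 0.04],
  [-0.032, 0, 0.026, 0, 0, 0, 0.04],
  [-0.032, 0, 0.026, 0, 0, 0, 0.04],
  [-0.032, 0, 0.026, 0, 0, 0, 0.04],
  [-0.032, 0, 0.026, 0, 0, 0, 0.04],
  [-0.032, 0, 0.026, 0, 0, 0, 0.04],
  [-0.032, 0, 0.026, 0, 0, 0, 0.04],
  [-0.03, 0, 0.025, 0, 0, 0, 0.04],
])

```text
clock: 8.15
position: [468.8, -275.8, 135.0]
ee_rot: [0.42, 0.576, -0.569, -0.41]
contact_force: [0.9, 0.1, -0.2]
gripper_width: 40.0
```

```bash
python3 plan.py 467.5 -267.9 47 1.862
python3 - <<'E'
from h import *
t=cam("top"); cv2.imwrite("pics/t2.png",crop(t,proj(t,[[612,100,18]])[0],60,9))
E
```

```text
t 8.15 pos [ 468.8 -275.8  135. ] jaw 1.888 F [ 0.9  0.1 -0.2] w 40.0
shift mm now [ 8.5 88.   0.2] | in target axes [ 8.  88.  -1.1] | turn [ 0.016  0.026 -0.006] j6 -1.01
```

View pics/t2.png

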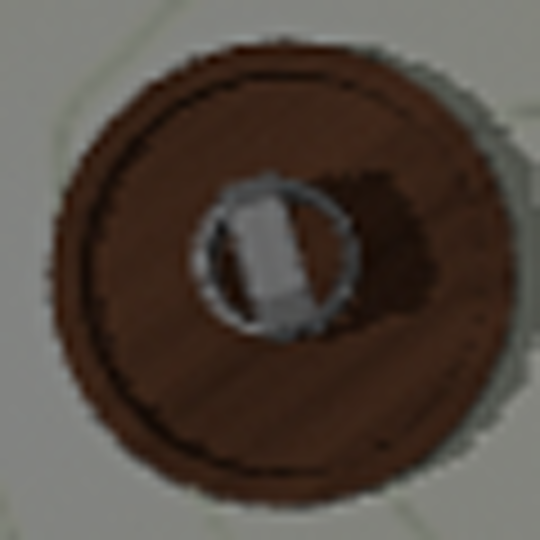

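The 44 stands on the tray with its strap centre at crop (269,248). I'll compute its position from that.

Run:
```python
from h import *
t=cam("top"); c=proj(t,[[612,100,18]])[0]; o=np.array([int(c[0]-30),int(c[1]-30)])
f=lambda p,z: ray(t,(np.array(p)+.5)/9-.5+o,z).round(1)
print("strap",f((269,248),64),"ringtop",f((277,257),40),"tray",f((285,272),18))
```

```text
strap [615.4  99.1] ringtop [615.2  99.3] tray [612.9  99.1]
```

play_rows([
  [0.008, 0.01, 0, 0.016, 0.026, -0.006, 0.04],
  [0, 0.02, 0, 0, 0, 0, 0.04],
  [0, 0.02, 0, 0, 0, 0, 0.04],
  [0, 0.01, 0, 0, 0, 0, 0.04],
  [0, 0, 0, 0, 0, 0, 0.04],
])

```text
clock: 8.75
position: [466.6, -271.2, 76.1]
ee_rot: [0.427, 0.566, -0.565, -0.423]
contact_force: [0.2, -0.1, -0.6]
gripper_width: 39.7
```

```bash
python3 plan.py 467.5 -267.9 47.5 1.862
```

```text
t 8.75 pos [ 466.6 -271.2   76.1] jaw 1.853 F [ 0.2 -0.1 -0.6] w 39.7
shift mm now [ 3.  28.6 -1.7] | in target axes [ 2.9 28.6 -1.9] | turn [ 0.005 -0.009 -0.003] j6 -1.06
```

play_rows([
  [0.003, 0.01, -0.002, 0.005, -0.009, -0.003, 0.04],
  [0, 0.01, 0, 0, 0, 0, 0.04],
  [0, 0.006, 0, 0, 0, 0, 0.04],
  [0, 0, 0, 0, 0, 0, 0.04],
])

```text
clock: 9.15
position: [469.6, -267.3, 50.0]
ee_rot: [0.423, 0.568, -0.567, -0.421]
contact_force: [-0.3, 0.0, 0.7]
gripper_width: 40.1
```

```bash
python3 plan.py 467.5 -267.9 47.5 1.862
```

```text
t 9.15 pos [ 469.6 -267.3   50. ] jaw 1.864 F [-0.3  0.   0.7] w 40.1
shift mm now [0.  2.5 2.2] | in target axes [0.  2.5 2.2] | turn [ 0.002  0.002 -0.002] j6 -1.06
```

play_rows([
  [0, 0.002, 0.002, 0, 0, 0, 0.04],
  [0, 0, 0, 0, 0, 0, 0],
  [0, 0, 0, 0, 0, 0, 0],
  [0, 0, 0, 0, 0, 0, 0],
  [0, 0, 0, 0, 0, 0, 0],
  [0, 0, 0, 0, 0, 0, 0],
])

```text
clock: 9.75
position: [468.0, -268.3, 48.8]
ee_rot: [0.423, 0.568, -0.567, -0.42]
contact_force: [-0.9, -0.3, 0.4]
gripper_width: 13.7
```

play_rows([
  [0, -0.01, 0, 0, 0, 0, 0],
  [0, -0.03, 0, 0, 0, 0, 0],
  [0, -0.04, 0, 0, 0, 0, 0],
  [0, -0.04, 0, 0, 0, 0, 0],
  [0, -0.02, 0, 0, 0, 0, 0],
  [0, 0, 0, 0, 0, 0, 0],
])

```text
clock: 10.35
position: [466.8, -268.2, 196.6]
ee_rot: [0.423, 0.568, -0.568, -0.42]
contact_force: [0.2, 0.3, -0.5]
gripper_width: 13.7
```

```bash
python3 plan.py 614 99.6 185 1.862
```

```text
t 10.35 pos [ 466.8 -268.2  196.6] jaw 1.864 F [ 0.2  0.3 -0.5] w 13.7
shift mm now [ 309.6   11.3 -247.2] | in target axes [ 310.1   11.6 -246.6] | turn [ 0.002  0.002 -0.003] j6 -1.06
```

play_rows([
  [0.02, 0, -0.016, 0, 0, 0, 0],
  [0.032, 0, -0.0255, 0, 0, 0, 0],
  [0.032, 0, -0.0255, 0, 0, 0, 0],
  [0.032, 0, -0.0255, 0, 0, 0, 0],
  [0.032, 0, -0.0255, 0, 0, 0, 0],
  [0.032, 0, -0.0255, 0, 0, 0, 0],
  [0.032, 0, -0.0255, 0, 0, 0, 0],
  [0.032, 0, -0.0255, 0, 0, 0, 0],
  [0.032, 0, -0.0255, 0, 0, 0, 0],
  [0.03, 0, -0.024, 0, 0, 0, 0],
])

```text
clock: 11.35
position: [610.6, 104.3, 187.7]
ee_rot: [-0.422, -0.562, 0.568, 0.427]
contact_force: [0.5, 0.1, -1.2]
gripper_width: 14.0
```

play_rows([
  [0, 0, 0, 0, 0, 0, 0],
])

```text
clock: 11.45
position: [611.4, 108.2, 185.7]
ee_rot: [-0.421, -0.563, 0.57, 0.426]
contact_force: [-1.0, -0.6, 0.3]
gripper_width: 13.9
```

```bash
python3 plan.py 614 99.6 130 1.862
```

```text
t 11.45 pos [611.4 108.2 185.7] jaw 1.857 F [-1.  -0.6  0.3] w 13.9
shift mm now [-9.  55.7 -0.7] | in target axes [-9.  55.7 -0. ] | turn [-0.012 -0.005  0.001] j6 -1.72
```

play_rows([
  [-0.009, 0.01, 0, -0.012, -0.005, 0.001, 0],
  [0, 0.02, 0, 0, 0, 0, 0],
  [0, 0.02, 0, 0, 0, 0, 0],
  [0, 0, 0, 0, 0, 0, 0],
])

```text
clock: 11.85
position: [610.8, 99.2, 129.7]
ee_rot: [-0.42, -0.565, 0.57, 0.423]
contact_force: [-0.3, 0.3, -0.8]
gripper_width: 13.9
```

```bash
python3 plan.py 614 99.6 59 1.862
python3 - <<'E'
from h import *
s=cam("side"); p=read_state()["position"]
m=model(60,p[0],p[1],.291,p[2]-48.8); m2=model(44,613.5,99.8,.307,10);c=proj(s,[[612,100,70]])[0]
cv2.imwrite("pics/p60.png",over(s,c,80,6,[m,m2]))
E
```

```text
t 11.85 pos [610.8  99.2 129.7] jaw 1.864 F [-0.3  0.3 -0.8] w 13.9
shift mm now [-0.6 70.7 -3.7] | in target axes [-0.6 70.7 -3.2] | turn [-0.008  0.002  0.   ] j6 -1.7
```

View pics/p60.png

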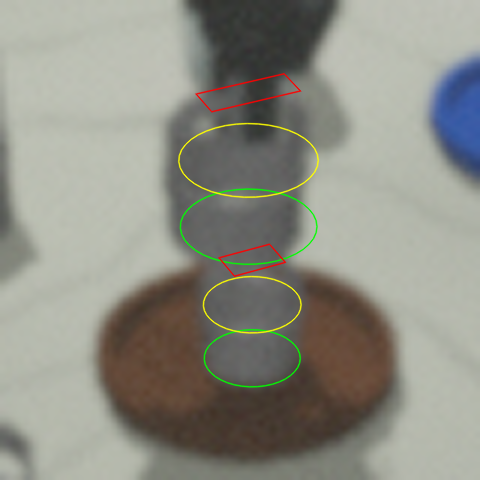

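The held 60 appears at columns 168–302, about 13 crop px (about 5 mm) left of its model. The 44 lines up with its model. I'll measure this offset numerically before lowering.

Run:
```python
from h import *
s=cam("side"); p=read_state()["position"]; g=cv2.cvtColor(s["color"],cv2.COLOR_RGB2GRAY).astype(int)
def row(P): 
    u,v=proj(s,[P])[0]; v=int(round(v)); return u,v
for P in ([p[0],p[1]-0,p[2]-48.8+25],[p[0],p[1],p[2]-48.8+17],[p[0],p[1],p[2]-48.8+10]):
    u,v=row(P); print("60",u.round(1),v,int(u)-20,g[v,int(u)-20:int(u)+21])
for h in (22,28,32):
    u,v=row([613.5,99.8,h]); print("44",u.round(1),v,int(u)-16,g[v,int(u)-16:int(u)+17])
# image shift per mm of world x, y
a=proj(s,[[612,100,80],[622,100,80],[612,110,80]]); print((a[1]-a[0])/10,(a[2]-a[0])/10)
```

```text
60 280.4 166 260 [188 189 189 189 185 177 153 114  95  91  91  93  93  94  99 101 100  99
  99  99 100 101 100  99 102  97  94  96  96 109 135 163 174 176 176 178
 178 178 179 178 182]
60 280.4 169 260 [190 189 189 188 185 177 156 119  96  98  99 100 103 100  99 109 119 121
 126 130 124 115 105 100 101 107 103 101 106 127 158 179 184 184 184 184
 183 182 181 180 178]
60 280.4 171 260 [189 188 190 189 187 182 167 134 101  90  97 100 101 104 108 116 120 124
 125 128 124 117 110 107  98  99  95  91 100 129 160 179 184 185 185 184
 182 184 183 182 183]
44 280.5 194 264 [ 76  76  75  75  71  74  77  79  81  84  88  93  99 103 104 106 107 104
 103 100 101  95  91  90  82  78  78  83  81  80  81  85  81]
44 280.5 192 264 [ 77  75  76  76  77  77  79  78  80  85  90  97  99 103 109 110 112 108
 111 110 105 101  97  92  86  83  80  81  80  83  80  78  80]
44 280.5 191 264 [ 73  75  80  75  79  82  80  82  84  90  95 101  99 100 100 105 104 107
 106 103 102 102  96  97  90  87  82  79  81  82  77  80  76]
[ 0.37464447 -0.02924541] [-0.05252857 -0.20537765]
```

Run:
```python
from h import *
s=cam("side"); g=cv2.cvtColor(cv2.imread("pics/side0.png"),cv2.COLOR_BGR2GRAY).astype(float)
P={44:(620.2,-183.1),60:(467.5,-267.9),76:(473.5,-32.4),92:(469.7,247.4)}
for k,(x,y) in P.items():
    for f in(.5,.7,.9):
        u,v=proj(s,[[x,y,C[k][1]*f]])[0]; w=proj(s,[[x-C[k][0],y,0],[x+C[k][0],y,0]])[:,0]; half=(w[1]-w[0])/2
        r=g[int(round(v))]; th=.5*(np.median(r[int(u-half-8):int(u-half-3)])+np.median(r[int(u-half+2):int(u-half+5)]))
        def cr(c,sg):
            for i in range(-6,7):
                a=int(round(c))+sg*i
                if r[a]>th and r[a-1*(-sg)*-1]>=0 and r[a]>th: 
                    b=a-sg; return a-sg*(r[a]-th)/(r[a]-r[b]+1e-6)
        L,Rr=cr(u-half,-1),cr(u+half,1)
        print(k,f,"model u %.1f half %.1f"%(u,half),"edges",L and round(L,1),Rr and round(Rr,1),"dx px",L and Rr and round((L+Rr)/2-u,2))
```

```text
44 0.5 model u 301.9 half 9.8 edges 290.3 310.8 dx px -1.32
44 0.7 model u 302.0 half 9.8 edges 290.5 311.0 dx px -1.24
44 0.9 model u 302.1 half 9.8 edges 290.7 311.5 dx px -0.95
60 0.5 model u 233.2 half 15.2 edges 214.3 246.7 dx px -2.7
60 0.7 model u 233.0 half 15.2 edges 214.6 246.1 dx px -2.6
60 0.9 model u 232.7 half 15.2 edges 214.6 246.7 dx px -2.04
76 0.5 model u 231.1 half 15.5 edges 212.9 244.9 dx px -2.19
76 0.7 model u 230.9 half 15.5 edges 212.9 244.9 dx px -2.01
76 0.9 model u 230.6 half 15.5 edges 212.7 245.2 dx px -1.71
92 0.5 model u 225.8 half 15.4 edges 209.0 240.3 dx px -1.19
92 0.7 model u 225.6 half 15.4 edges 209.1 239.9 dx px -1.08
92 0.9 model u 225.3 half 15.4 edges 208.6 239.7 dx px -1.17
```

The side and top relative estimates agree on a TCP x of about 616 for the 60. I'll lower it there with force checks.

play_rows([
  [-0.001, 0.005, -0.006, -0.008, 0.002, 0, 0],
  [0, 0.01, 0, 0, 0, 0, 0],
  [0, 0, 0, 0, 0, 0, 0],
])

```text
clock: 12.3
position: [622.0, 101.2, 120.9]
ee_rot: [0.425, 0.572, -0.563, -0.419]
contact_force: [-0.1, -1.2, -1.2]
gripper_width: 13.8
```

```bash
python3 plan.py 616.5 99.8 59 1.862
```

```text
t 12.3 pos [622.  101.2 120.9] jaw 1.863 F [-0.1 -1.2 -1.2] w 13.8
shift mm now [ 0.2 61.9  6.6] | in target axes [ 0.2 61.9  5.7] | turn [0.015 0.001 0.   ] j6 -1.7
```

play_rows([
  [0, 0, 0.003, 0.008, 0, 0, 0],
  [0, 0, 0, 0, 0, 0, 0],
  [0, 0, 0, 0, 0, 0, 0],
])

```text
clock: 12.6
position: [619.1, 100.2, 121.3]
ee_rot: [0.423, 0.569, -0.566, -0.42]
contact_force: [-0.3, -0.5, -0.9]
gripper_width: 13.9
```

```bash
python3 plan.py 616.5 99.8 59 1.862
```

```text
t 12.6 pos [619.1 100.2 121.3] jaw 1.863 F [-0.3 -0.5 -0.9] w 13.9
shift mm now [ 0.3 62.2  3.1] | in target axes [ 0.3 62.3  2.7] | turn [ 0.007  0.001 -0.   ] j6 -1.7
```

play_rows([
  [0, 0.004, 0.002, 0.006, 0, 0, 0],
  [0, 0.006, 0, 0, 0, 0, 0],
  [0, 0.006, 0, 0, 0, 0, 0],
  [0, 0, 0, 0, 0, 0, 0],
])

```text
clock: 13.0
position: [617.0, 99.8, 104.1]
ee_rot: [0.422, 0.568, -0.567, -0.422]
contact_force: [-0.2, 1.2, -0.7]
gripper_width: 13.6
```

```bash
python3 plan.py 616.5 99.8 59 1.862
```

```text
t 13.0 pos [617.   99.8 104.1] jaw 1.863 F [-0.2  1.2 -0.7] w 13.6
shift mm now [ 0.2 45.1  0.5] | in target axes [ 0.2 45.1  0.5] | turn [0.001 0.001 0.   ] j6 -1.7
```

play_rows([
  [0, 0.006, 0, 0, 0, 0, 0],
  [0, 0.006, 0, 0, 0, 0, 0],
  [0, 0.006, 0, 0, 0, 0, 0],
  [0, 0, 0, 0, 0, 0, 0],
])

```text
clock: 13.4
position: [616.8, 99.7, 83.9]
ee_rot: [-0.422, -0.567, 0.568, 0.422]
contact_force: [-0.4, -0.6, -1.0]
gripper_width: 13.5
```

```bash
python3 plan.py 616.5 99.8 59 1.862
```

```text
t 13.4 pos [616.8  99.7  83.9] jaw 1.863 F [-0.4 -0.6 -1. ] w 13.5
shift mm now [ 0.2 24.9  0.2] | in target axes [ 0.2 24.9  0.2] | turn [-0.     0.001 -0.   ] j6 -1.7
```

The 60 is past the rim of the 44 with no contact. Continuing down.

play_rows([
  [0, 0.006, 0, 0, 0, 0, 0],
  [0, 0.006, 0, 0, 0, 0, 0],
  [0, 0.004, 0, 0, 0, 0, 0],
  [0, 0, 0, 0, 0, 0, 0],
])

```text
clock: 13.8
position: [616.9, 99.7, 66.4]
ee_rot: [-0.422, -0.567, 0.568, 0.422]
contact_force: [-1.2, -1.1, -1.1]
gripper_width: 13.9
```

```bash
python3 plan.py 616.5 99.8 59 1.862
```

```text
t 13.8 pos [616.9  99.7  66.4] jaw 1.863 F [-1.2 -1.1 -1.1] w 13.9
shift mm now [0.2 7.4 0.3] | in target axes [0.2 7.4 0.3] | turn [-0.     0.001 -0.   ] j6 -1.7
```

play_rows([
  [0, 0.003, 0, 0, 0, 0, 0],
  [0, 0.002, 0, 0, 0, 0, 0],
  [0, 0.001, 0, 0, 0, 0, 0],
])

```text
clock: 14.1
position: [618.8, 100.3, 65.0]
ee_rot: [0.423, 0.569, -0.567, -0.42]
contact_force: [-1.0, -0.7, 2.4]
gripper_width: 14.0
```

play_rows([
  [0, 0.001, 0, 0, 0, 0, 0],
  [0, 0, 0, 0, 0, 0, 0],
])

```text
clock: 14.3
position: [618.9, 100.4, 65.2]
ee_rot: [0.423, 0.569, -0.567, -0.42]
contact_force: [-0.7, -0.5, -0.6]
gripper_width: 13.6
```

play_rows([
  [0, 0.003, 0.002, 0.006, 0, 0, 0],
  [0, 0, 0, 0, 0, 0, 0],
])

```text
clock: 14.5
position: [618.3, 100.1, 65.0]
ee_rot: [0.422, 0.569, -0.568, -0.42]
contact_force: [-0.9, -0.1, -0.0]
gripper_width: 14.0
```

```bash
python3 plan.py 616.5 99.8 59 1.862
```

```text
t 14.5 pos [618.3 100.1  65. ] jaw 1.867 F [-0.9 -0.1 -0. ] w 14.0
shift mm now [0.3 5.9 1.8] | in target axes [0.2 6.  1.8] | turn [ 0.003  0.005 -0.002] j6 -1.7
```

The descent stopped at z = 65, which is where the fingertips meet the strap of the 44 (z = 64). My grip is too deep for nesting, because the straps are only 13 mm apart top to top. I'll lift the 60, set it down on free counter, and regrip it about 9 mm deep.

play_rows([
  [0, -0.005, 0, 0, 0, 0, 0],
  [0, -0.01, 0, 0, 0, 0, 0],
  [0, -0.015, 0, 0, 0, 0, 0],
  [0, -0.02, 0, 0, 0, 0, 0],
  [0, -0.02, 0, 0, 0, 0, 0],
  [0, 0, 0, 0, 0, 0, 0],
])

```text
clock: 15.1
position: [617.8, 99.8, 136.2]
ee_rot: [-0.422, -0.568, 0.569, 0.42]
contact_force: [0.9, 0.0, 0.2]
gripper_width: 13.8
```

```bash
python3 plan.py 490 110 100 1.862
```

```text
t 15.1 pos [617.8  99.8 136.2] jaw 1.866 F [0.9 0.  0.2] w 13.8
shift mm now [ 47.   36.1 119.3] | in target axes [ 46.4  36.2 119.5] | turn [-0.     0.004 -0.002] j6 -1.7
```

play_rows([
  [0.006, 0, 0.015, 0, 0, 0, 0],
  [0.008, 0, 0.02, 0, 0, 0, 0],
  [0.008, 0, 0.02, 0, 0, 0, 0],
  [0.008, 0, 0.02, 0, 0, 0, 0],
  [0.008, 0.01, 0.02, 0, 0, 0, 0],
  [0.008, 0.02, 0.02, 0, 0, 0, 0],
  [0, 0.02, 0, 0, 0, 0, 0],
  [0, 0, 0, 0, 0, 0, 0],
])

```text
clock: 15.9
position: [486.9, 109.2, 79.3]
ee_rot: [-0.421, -0.566, 0.569, 0.423]
contact_force: [-0.6, 0.2, -1.0]
gripper_width: 14.0
```

```bash
python3 plan.py 490 110 49 1.862
```

```text
t 15.9 pos [486.9 109.2  79.3] jaw 1.862 F [-0.6  0.2 -1. ] w 14.0
shift mm now [-0.1 30.3 -3.4] | in target axes [-0.1 30.3 -3.2] | turn [-0.005  0.    -0.001] j6 -1.83
```

play_rows([
  [0, 0.008, 0, -0.005, 0, 0, 0],
  [0, 0.008, 0, 0, 0, 0, 0],
  [0, 0.006, 0, 0, 0, 0, 0],
  [0, 0.003, 0, 0, 0, 0, 0],
  [0, 0.001, 0, 0, 0, 0, 0],
])

```text
clock: 16.4
position: [489.0, 109.6, 52.1]
ee_rot: [0.423, 0.568, -0.567, -0.421]
contact_force: [-0.1, 0.3, -0.8]
gripper_width: 13.6
```

play_rows([
  [0, 0.001, 0, 0, 0, 0, 0],
])

```text
clock: 16.5
position: [489.3, 109.6, 51.1]
ee_rot: [0.423, 0.568, -0.566, -0.421]
contact_force: [0.1, 1.0, -1.5]
gripper_width: 13.8
```

play_rows([
  [0, 0.002, 0, 0, 0, 0, 0],
  [0, 0.001, 0, 0, 0, 0, 0],
])

```text
clock: 16.7
position: [489.9, 109.9, 48.4]
ee_rot: [0.423, 0.568, -0.566, -0.421]
contact_force: [-0.7, 1.4, 3.9]
gripper_width: 14.2
```

play_rows([
  [0, 0.001, 0, 0, 0, 0, 0],
])

```text
clock: 16.8
position: [490.3, 110.3, 48.3]
ee_rot: [0.423, 0.569, -0.566, -0.421]
contact_force: [-3.1, 1.3, 10.5]
gripper_width: 14.1
```

play_rows([
  [0, 0, 0, 0, 0, 0, 0.03],
  [0, 0, 0, 0, 0, 0, 0.03],
  [0, -0.006, 0, 0, 0, 0, 0.03],
  [0, -0.003, 0, 0, 0, 0, 0.03],
  [0, 0, 0, 0, 0, 0, 0.03],
])

```text
clock: 17.3
position: [490.8, 110.5, 58.7]
ee_rot: [0.424, 0.569, -0.565, -0.42]
contact_force: [-0.2, 0.8, 0.1]
gripper_width: 29.9
```

```bash
python3 plan.py 490.3 110 58 1.862
```

```text
t 17.3 pos [490.8 110.5  58.7] jaw 1.863 F [-0.2  0.8  0.1] w 29.9
shift mm now [-0.3  0.7  0.6] | in target axes [-0.3  0.7  0.6] | turn [ 0.007  0.001 -0.   ] j6 -1.83
```

play_rows([
  [0, 0.001, 0, 0.007, 0, 0, 0.03],
  [0, 0, 0, 0, 0, 0, 0],
  [0, 0, 0, 0, 0, 0, 0],
  [0, 0, 0, 0, 0, 0, 0],
  [0, 0, 0, 0, 0, 0, 0],
  [0, 0, 0, 0, 0, 0, 0],
])

```text
clock: 17.9
position: [490.9, 110.6, 58.1]
ee_rot: [-0.422, -0.567, 0.567, 0.422]
contact_force: [-0.1, -0.1, 2.0]
gripper_width: 13.6
```

play_rows([
  [0, -0.01, 0, 0, 0, 0, 0],
  [0, -0.02, 0, 0, 0, 0, 0],
  [0, -0.03, 0, 0, 0, 0, 0],
  [0, -0.03, 0, 0, 0, 0, 0],
  [0, -0.01, 0, 0, 0, 0, 0],
  [0, 0, 0, 0, 0, 0, 0],
])

```text
clock: 18.5
position: [489.7, 109.8, 161.8]
ee_rot: [-0.422, -0.566, 0.568, 0.423]
contact_force: [-0.5, -0.6, -0.3]
gripper_width: 13.5
```

```bash
python3 plan.py 616.5 99.8 150 1.862
python3 - <<'E'
from h import *
s=cam("side"); t=cam("top"); p=read_state()["position"]
m=model(60,p[0],p[1],.291,p[2]-58);c=proj(s,[[p[0],p[1],p[2]-20]])[0]
m2=model(44,615.3,99.2,.307,10)
cv2.imwrite("pics/r60.png",np.hstack([over(s,c,66,6,[m]),over(t,proj(t,[[612,100,18]])[0],66,6,[m2])]))
E
```

```text
t 18.5 pos [489.7 109.8 161.8] jaw 1.862 F [-0.5 -0.6 -0.3] w 13.5
shift mm now [ -45.9   11.3 -118.7] | in target axes [ -46.    11.8 -118.6] | turn [-0.004 -0.    -0.001] j6 -1.82
```

View pics/r60.png

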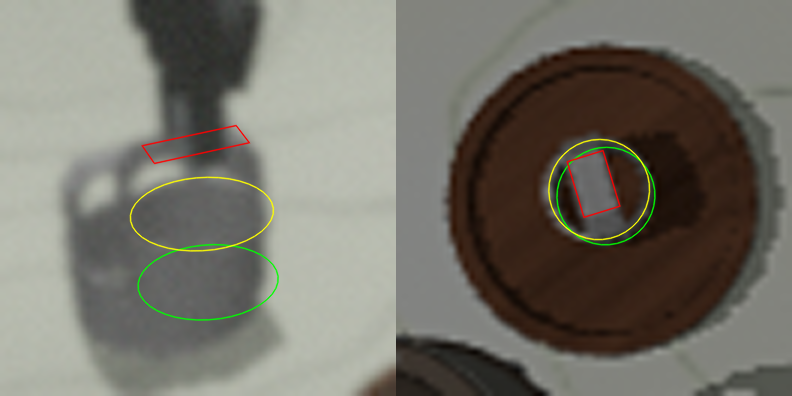

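The 60 is held, though the 76 stands in front of it in the side view. The 44 is still standing at about (612,98). I'll measure the 44 with a silhouette fit while moving back.

```bash
cat >> h.py <<'E'
def hull(d,k,x,y,a,z0,shape):
    im=np.zeros(shape,np.uint8); F=8
    m=model(k,x,y,a,z0); 
    # silhouette: ring shell (outer hull) + strap
    for pts in (np.vstack(m[:2]),np.vstack([m[2],m[1][:1]*0+m[2].mean(0)])):
        h=cv2.convexHull(proj(d,pts).astype(np.float32)); cv2.fillPoly(im,[np.round(h*16).astype(int)],255,cv2.LINE_AA,4)
    return im/255.
E
python3 - <<'E'
from h import *
t=cam("top"); c=t["color"]; hs=cv2.cvtColor(c,cv2.COLOR_RGB2HSV); u,v=np.round(proj(t,[[613,99,30]])[0]).astype(int)
sub=hs[v-13:v+14,u-13:u+14,1]; print(sub[13])
m=(sub<90); ys,xs=np.nonzero(m); print(m.sum(), "extent px x",u-13+xs.min(),u-13+xs.max(),"y",v-13+ys.min(),v-13+ys.max())
h=cv2.convexHull(np.c_[xs,ys].astype(np.float32)); obs=np.zeros(c.shape[:2],np.uint8); cv2.fillPoly(obs,[np.round(h+[u-13,v-13]).astype(int)],255); obs=obs/255.
best=min(((np.abs(hull(t,44,x,y,.307,10,c.shape[:2])-obs).sum(),x,y) for x in np.arange(606,622,1) for y in np.arange(92,107,1))); print(best)
E
```

```text
[143 151 163  32   4  14 118 179  42   5   5   2   5   0   0  41 162 162
 159 135  27   5 179 170 162 170 156]
223 extent px x 220 238 y 213 231
(np.float64(22.847058823529412), np.int64(616), np.int64(102))
```

play_rows([
  [-0.005, 0, -0.015, 0, 0, 0, 0],
  [-0.008, 0, -0.02, 0, 0, 0, 0],
  [-0.008, 0, -0.02, 0, 0, 0, 0],
  [-0.008, 0, -0.02, 0, 0, 0, 0],
  [-0.008, 0, -0.02, 0, 0, 0, 0],
  [-0.005, 0, -0.014, 0, 0, 0, 0],
  [0, 0, 0, 0, 0, 0, 0],
  [0, 0, 0, 0, 0, 0, 0],
])

```text
clock: 19.45
position: [601.1, 96.9, 141.3]
ee_rot: [-0.415, -0.555, 0.578, 0.43]
contact_force: [0.3, 0.5, -0.8]
gripper_width: 13.2
```

```bash
python3 plan.py 616.5 99.8 130 1.862
python3 - <<'E'
from h import *
s=cam("side"); p=read_state()["position"]; g=cv2.cvtColor(s["color"],cv2.COLOR_RGB2GRAY).astype(int)
for h in (25,17,10):
    u,v=proj(s,[[p[0],p[1],p[2]-58+h]])[0]; v=int(round(v)); print(u.round(1),v,int(u)-20,g[v,int(u)-20:int(u)+21])
E
```

```text
t 19.45 pos [601.1  96.9 141.3] jaw 1.86 F [ 0.3  0.5 -0.8] w 13.2
shift mm now [ -1.6  10.7 -16. ] | in target axes [ -1.6  11.3 -15.6] | turn [-0.039 -0.002 -0.003] j6 -1.7
275.8 168 255 [187 188 188 189 189 184 167 129 101  99  96  93  94  92  97 100 102 102
 100  99 102 101 102 101 100 101  99 101  99 105 129 160 177 185 185 185
 184 183 183 185 181]
275.8 170 255 [187 189 187 187 187 183 169 136 102  95  98 102 102 103 105 106 102 105
 109 110 107 103 101 103 104 102 104  99 100 115 144 173 185 188 185 184
 184 184 184 185 184]
275.9 173 255 [187 190 189 189 187 185 177 151 117 100  96 101 101 101 102 100 102 103
 106 108 105 106 100  96  96  94  89  91  92 110 148 175 184 185 184 185
 184 185 184 183 184]
```

play_rows([
  [-0.001, 0, -0.008, -0.02, -0.001, -0.002, 0],
  [0, 0, 0, 0, 0, 0, 0],
  [0, 0, 0, 0, 0, 0, 0],
])

```text
clock: 19.8
position: [607.5, 98.5, 140.4]
ee_rot: [-0.418, -0.562, 0.573, 0.426]
contact_force: [0.3, -0.1, -0.6]
gripper_width: 13.0
```

```bash
python3 plan.py 617.5 100 130 1.862
```

```text
t 19.8 pos [607.5  98.5 140.4] jaw 1.862 F [ 0.3 -0.1 -0.6] w 13.0
shift mm now [ -1.4  10.2 -10.2] | in target axes [ -1.4  10.4 -10. ] | turn [-0.02   0.    -0.001] j6 -1.7
```

play_rows([
  [-0.001, 0.005, -0.009, -0.018, 0, -0.001, 0],
  [0, 0, 0, 0, 0, 0, 0],
  [0, 0, 0, 0, 0, 0, 0],
])

```text
clock: 20.1
position: [616.8, 100.5, 135.6]
ee_rot: [0.422, 0.568, -0.567, -0.422]
contact_force: [0.9, -0.4, -1.1]
gripper_width: 13.6
```

```bash
python3 plan.py 617.5 100 69 1.862
```

```text
t 20.1 pos [616.8 100.5 135.6] jaw 1.863 F [ 0.9 -0.4 -1.1] w 13.6
shift mm now [-0.7 66.6 -0.5] | in target axes [-0.7 66.6 -0.6] | turn [0.001 0.001 0.   ] j6 -1.7
```

play_rows([
  [0, 0.006, 0, 0, 0, 0, 0],
  [0, 0.006, 0, 0, 0, 0, 0],
  [0, 0.006, 0, 0, 0, 0, 0],
  [0, 0.006, 0, 0, 0, 0, 0],
  [0, 0, 0, 0, 0, 0, 0],
])

```text
clock: 20.6
position: [616.2, 100.4, 109.0]
ee_rot: [0.422, 0.567, -0.567, -0.422]
contact_force: [-0.6, -0.6, -0.9]
gripper_width: 13.1
```

```bash
python3 plan.py 617.5 100 69 1.862
```

```text
t 20.6 pos [616.2 100.4 109. ] jaw 1.863 F [-0.6 -0.6 -0.9] w 13.1
shift mm now [-0.7 40.  -1.1] | in target axes [-0.7 40.  -1.1] | turn [-0.     0.001  0.   ] j6 -1.7
```

play_rows([
  [0, 0.006, 0, 0, 0, 0, 0],
  [0, 0.006, 0, 0, 0, 0, 0],
  [0, 0.006, 0, 0, 0, 0, 0],
  [0, 0, 0, 0, 0, 0, 0],
])

```text
clock: 21.0
position: [616.2, 100.4, 89.1]
ee_rot: [-0.422, -0.567, 0.567, 0.422]
contact_force: [0.2, 0.2, -1.0]
gripper_width: 13.5
```

```bash
python3 plan.py 617.5 100 69 1.862
```

```text
t 21.0 pos [616.2 100.4  89.1] jaw 1.863 F [ 0.2  0.2 -1. ] w 13.5
shift mm now [-0.7 20.1 -1.1] | in target axes [-0.7 20.1 -1.1] | turn [-0.     0.001  0.   ] j6 -1.7
```

play_rows([
  [0, 0.006, 0, 0, 0, 0, 0],
  [0, 0.005, 0, 0, 0, 0, 0],
  [0, 0.003, 0, 0, 0, 0, 0],
  [0, 0, 0, 0, 0, 0, 0],
])

```text
clock: 21.4
position: [616.4, 100.4, 73.9]
ee_rot: [-0.422, -0.567, 0.567, 0.422]
contact_force: [-0.4, -0.0, -0.4]
gripper_width: 13.5
```

play_rows([
  [0, 0.002, 0, 0, 0, 0, 0],
  [0, 0.001, 0, 0, 0, 0, 0],
])

```text
clock: 21.6
position: [616.6, 100.4, 71.0]
ee_rot: [0.422, 0.568, -0.567, -0.422]
contact_force: [0.5, 0.8, -1.6]
gripper_width: 13.3
```

play_rows([
  [0, 0.001, 0, 0, 0, 0, 0],
  [0, 0.001, 0, 0, 0, 0, 0],
])

```text
clock: 21.8
position: [616.9, 100.5, 69.1]
ee_rot: [0.422, 0.568, -0.567, -0.422]
contact_force: [0.1, -0.8, -0.0]
gripper_width: 13.4
```

play_rows([
  [0, 0.001, 0, 0, 0, 0, 0],
])

```text
clock: 21.9
position: [617.0, 100.6, 68.2]
ee_rot: [0.422, 0.568, -0.567, -0.422]
contact_force: [0.1, 1.5, 2.9]
gripper_width: 13.5
```

play_rows([
  [0, 0.001, 0, 0, 0, 0, 0],
])

```text
clock: 22.0
position: [617.4, 100.8, 68.1]
ee_rot: [0.422, 0.568, -0.567, -0.421]
contact_force: [-2.5, 0.7, 7.3]
gripper_width: 13.4
```

The 60 is seated at TCP z = 68.1, exactly 10 mm above its counter value. Releasing, then on to the 76.

play_rows([
  [0, 0, 0, 0, 0, 0, 0.03],
  [0, 0, 0, 0, 0, 0, 0.03],
  [0, -0.008, 0, 0, 0, 0, 0.04],
  [0, -0.03, 0, 0, 0, 0, 0.04],
  [0, -0.04, 0, 0, 0, 0, 0.04],
  [0, 0, 0, 0, 0, 0, 0.04],
])

```text
clock: 22.6
position: [617.3, 100.3, 149.1]
ee_rot: [0.422, 0.568, -0.568, -0.421]
contact_force: [1.4, -0.0, 0.5]
gripper_width: 40.0
```

```bash
python3 plan.py 471.5 -32.4 130 1.571
```

```text
t 22.6 pos [617.3 100.3 149.1] jaw 1.864 F [ 1.4 -0.   0.5] w 40.0
shift mm now [-84.9  19.  177.9] | in target axes [-132.6   19.1  145.9] | turn [ 0.001  0.293 -0.001] j6 -1.7
```

play_rows([
  [0, 0, 0, 0, 0.1, 0, 0.04],
  [0, 0, 0, 0, 0.1, 0, 0.04],
  [0, 0, 0, 0, 0.09, 0, 0.04],
  [-0.015, 0, 0.016, 0, 0, 0, 0.04],
  [-0.022, 0, 0.025, 0, 0, 0, 0.04],
  [-0.024, 0, 0.026, 0, 0, 0, 0.04],
  [-0.024, 0, 0.026, 0, 0, 0, 0.04],
  [-0.024, 0, 0.026, 0, 0, 0, 0.04],
  [-0.018, 0, 0.02, 0, 0, 0, 0.04],
  [0, 0, 0, 0, 0, 0, 0.04],
])

```text
clock: 23.6
position: [473.3, -29.1, 152.0]
ee_rot: [0.504, 0.501, -0.494, -0.5]
contact_force: [-0.5, 1.0, -0.0]
gripper_width: 39.9
```

```bash
python3 plan.py 471.5 -32.4 71 1.571
python3 - <<'E'
from h import *
t=cam("top"); p=[t]
cv2.imwrite("pics/n60.png",np.hstack([over(t,proj(t,[[612,100,18]])[0],60,6.5,[]),over(t,proj(t,[[612,100,18]])[0],60,6.5,[model(60,614.5,100.5,.291,10)])]))
E
```

```text
t 23.6 pos [473.3 -29.1 152. ] jaw 1.562 F [-0.5  1.  -0. ] w 39.9
shift mm now [-3.6 80.9  2.6] | in target axes [-3.3 81.   1.8] | turn [ 0.011 -0.009  0.003] j6 -1.86
```

View pics/n60.png

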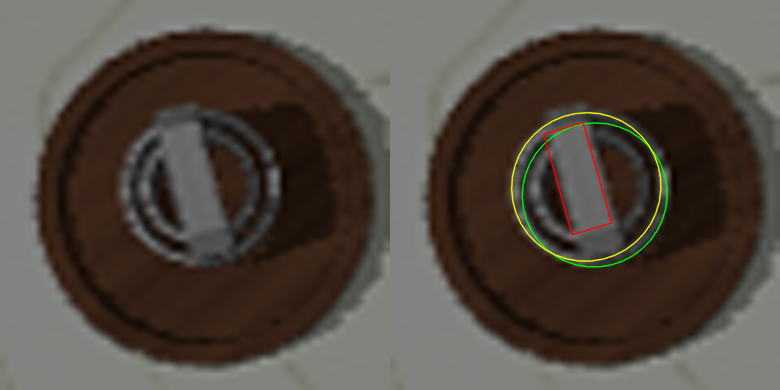

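The 60 sits concentrically over the 44, centred at about (614.5, 99.7). Now picking the 76 with a shallow grip.

play_rows([
  [-0.003, 0.01, 0.001, 0.009, -0.009, 0.003, 0.04],
  [0, 0.02, 0, 0, 0, 0, 0.04],
  [0, 0.02, 0, 0, 0, 0, 0.04],
  [0, 0, 0, 0, 0, 0, 0.04],
])

```text
clock: 24.05
position: [478.1, -29.9, 100.8]
ee_rot: [0.501, 0.503, -0.499, -0.497]
contact_force: [-0.0, -0.8, -0.2]
gripper_width: 39.9
```

```bash
python3 plan.py 471.5 -32.4 71 1.571
```

```text
t 24.05 pos [478.1 -29.9 100.8] jaw 1.575 F [-0.  -0.8 -0.2] w 39.9
shift mm now [-2.5 29.8  6.9] | in target axes [-2.5 29.8  6.6] | turn [0.008 0.004 0.   ] j6 -1.85
```

play_rows([
  [-0.002, 0.005, 0.004, 0.006, 0.003, 0, 0.04],
  [0, 0.01, 0, 0, 0, 0, 0.04],
  [0, 0.006, 0, 0, 0, 0, 0.04],
  [0, 0, 0, 0, 0, 0, 0.04],
])

```text
clock: 24.45
position: [476.1, -31.1, 78.6]
ee_rot: [0.5, 0.502, -0.5, -0.499]
contact_force: [-0.3, 0.3, -0.4]
gripper_width: 39.9
```

```bash
python3 plan.py 471.5 -32.4 71 1.571
```

```text
t 24.45 pos [476.1 -31.1  78.6] jaw 1.574 F [-0.3  0.3 -0.4] w 39.9
shift mm now [-1.3  7.6  4.6] | in target axes [-1.3  7.6  4.6] | turn [0.002 0.003 0.   ] j6 -1.84
```

play_rows([
  [-0.001, 0.004, 0.005, 0, 0.003, 0, 0.04],
  [0, 0.003, 0, 0, 0, 0, 0.04],
  [0, 0, 0, 0, 0, 0, 0.04],
])

```text
clock: 24.75
position: [471.2, -32.1, 71.6]
ee_rot: [0.501, 0.501, -0.499, -0.499]
contact_force: [1.0, 0.5, 0.4]
gripper_width: 40.1
```

```bash
python3 plan.py 471.5 -32.4 71 1.571
```

```text
t 24.75 pos [471.2 -32.1  71.6] jaw 1.571 F [1.  0.5 0.4] w 40.1
shift mm now [-0.3  0.6 -0.3] | in target axes [-0.3  0.6 -0.3] | turn [0.004 0.    0.   ] j6 -1.85
```

play_rows([
  [0, 0.0005, 0, 0.003, 0, 0, 0],
  [0, 0, 0, 0, 0, 0, 0],
  [0, 0, 0, 0, 0, 0, 0],
  [0, 0, 0, 0, 0, 0, 0],
  [0, 0, 0, 0, 0, 0, 0],
])

```text
clock: 25.25
position: [471.6, -32.0, 71.7]
ee_rot: [0.5, 0.501, -0.5, -0.499]
contact_force: [0.7, 0.4, -0.1]
gripper_width: 13.5
```

play_rows([
  [0, -0.01, 0, 0, 0, 0, 0],
  [0, -0.02, 0, 0, 0, 0, 0],
  [0, -0.03, 0, 0, 0, 0, 0],
  [0, -0.03, 0, 0, 0, 0, 0],
  [0, -0.01, 0, 0, 0, 0, 0],
  [0, 0, 0, 0, 0, 0, 0],
])

```text
clock: 25.85
position: [470.8, -32.4, 178.0]
ee_rot: [0.5, 0.501, -0.5, -0.5]
contact_force: [0.4, 0.3, -1.2]
gripper_width: 13.3
```

```bash
python3 plan.py 614.5 99.7 175 1.571
python3 - <<'E'
from h import *
s=cam("side"); p=read_state()["position"]; g=cv2.cvtColor(s["color"],cv2.COLOR_RGB2GRAY).astype(int)
print("px/mm",(proj(s,[p+[5,0,0]])-proj(s,[p]))[0]/5)
for h in (28,20):
    u,v=proj(s,[[p[0],p[1],p[2]-71.5+h]])[0]; v=int(round(v)); print(u.round(1),v,int(u)-25,g[v,int(u)-25:int(u)+25])
E
```

```text
t 25.85 pos [470.8 -32.4 178. ] jaw 1.571 F [ 0.4  0.3 -1.2] w 13.3
shift mm now [ 132.     3.2 -143.8] | in target axes [ 132.1    3.  -143.7] | turn [0.001 0.    0.   ] j6 -1.85
px/mm [ 0.46263777 -0.03568384]
225.8 193 200 [180 180 180 178 179 175 162 130 104  93  87  81  84  87  89  91  96  99
 101 114 126 131 144 148 150 152 157 157 158 158 153 151 145 137 132 126
 116 102  93  96  93  99 129 157 175 180 181 179 182 182]
226.1 196 201 [177 178 176 177 177 172 157 130 105  99  99  98  98 112 136 150 161 170
 172 172 173 171 172 173 175 173 175 175 173 172 172 168 160 151 137 121
 102  90  86  84 101 137 166 178 180 181 180 181 181 180]
```

The held offset is consistent with zero. Moving to the tray.

play_rows([
  [0.012, 0, -0.014, 0, 0, 0, 0],
  [0.02, 0, -0.022, 0, 0, 0, 0],
  [0.022, 0, -0.024, 0, 0, 0, 0],
  [0.022, 0, -0.024, 0, 0, 0, 0],
  [0.022, 0, -0.024, 0, 0, 0, 0],
  [0.016, 0, -0.016, 0, 0, 0, 0],
  [0.01, 0, -0.008, 0, 0, 0, 0],
  [0, 0, 0, 0, 0, 0, 0],
  [0, 0, 0, 0, 0, 0, 0],
])

```text
clock: 26.8
position: [600.0, 93.8, 166.9]
ee_rot: [-0.497, -0.493, 0.505, 0.504]
contact_force: [0.0, -0.3, -1.6]
gripper_width: 13.2
```

```bash
python3 plan.py 614.5 99.7 160 1.571
```

```text
t 26.8 pos [600.   93.8 166.9] jaw 1.568 F [ 0.  -0.3 -1.6] w 13.2
shift mm now [  6.    6.6 -14.6] | in target axes [  5.9   6.9 -14.5] | turn [-0.019 -0.003 -0.005] j6 -1.99
```

play_rows([
  [0.004, 0, -0.01, -0.016, -0.003, -0.004, 0],
  [0, 0, 0, 0, 0, 0, 0],
  [0, 0, 0, 0, 0, 0, 0],
])

```text
clock: 27.1
position: [608.9, 96.0, 166.8]
ee_rot: [-0.5, -0.499, 0.501, 0.501]
contact_force: [-0.0, -0.7, -0.4]
gripper_width: 13.1
```

```bash
python3 plan.py 614.5 99.7 160 1.571
```

```text
t 27.1 pos [608.9  96.  166.8] jaw 1.569 F [-0.  -0.7 -0.4] w 13.1
shift mm now [ 3.7  6.7 -5.7] | in target axes [ 3.7  6.8 -5.6] | turn [-0.003 -0.002 -0.001] j6 -1.99
```

play_rows([
  [0.004, 0.004, -0.006, -0.003, -0.002, 0, 0],
  [0, 0.003, 0, 0, 0, 0, 0],
  [0, 0, 0, 0, 0, 0, 0],
  [0, 0, 0, 0, 0, 0, 0],
])

```text
clock: 27.5
position: [615.0, 99.6, 159.8]
ee_rot: [0.5, 0.5, -0.5, -0.5]
contact_force: [0.7, 0.5, -0.6]
gripper_width: 13.4
```

```bash
python3 plan.py 614.5 99.7 81.7 1.571
python3 - <<'E'
from h import *
s=cam("side"); p=read_state()["position"]; g=cv2.cvtColor(s["color"],cv2.COLOR_RGB2GRAY).astype(int)
for h in (28,20,8):
    u,v=proj(s,[[p[0],p[1],p[2]-71.7+h]])[0]; v=int(round(v)); print(u.round(1),v,int(u)-25,g[v,int(u)-25:int(u)+25])
m=model(76,p[0],p[1],0,p[2]-71.7);m2=model(60,614.5,99.7,.291,10)
cv2.imwrite("pics/p76.png",over(s,proj(s,[[614,100,80]])[0],80,6,[m,m2]))
E
```

```text
t 27.5 pos [615.   99.6 159.8] jaw 1.571 F [ 0.7  0.5 -0.6] w 13.4
shift mm now [ 0.1 78.1  0.5] | in target axes [ 0.1 78.1  0.5] | turn [ 0.001 -0.    -0.   ] j6 -1.99
281.1 164 256 [188 187 189 188 189 187 187 184 172 147 114  99  93  90  91  87  93  97
  99 105 108 107 112 115 116 111 112 111 106 104 100 102  95  94  90  93
  93  99 108 129 159 176 182 184 183 182 182 182 182 181]
281.1 167 256 [189 186 188 187 186 188 187 188 184 167 134 106 101 101 105 106 111 129
 145 153 157 163 166 173 172 170 167 163 159 153 146 141 127 109 100  96
  93  96 111 142 166 176 178 178 175 180 179 180 180 180]
281.1 171 256 [187 187 186 185 187 187 185 185 183 170 140 108  96  95  94  99  96  98
 100 100 102 100 101 100  99  97 101  97 103 101 101  99  97  95  91  89
  88  93 117 152 174 179 181 180 180 180 180 178 179 174]
```

View pics/p76.png

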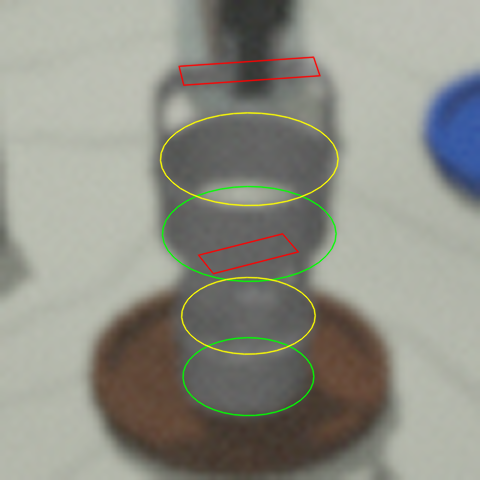

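The held 76 and the nested 60 show the same small leftward offset from their models, so they are concentric. Lowering.

play_rows([
  [0, 0.006, 0, 0, 0, 0, 0],
  [0, 0.006, 0, 0, 0, 0, 0],
  [0, 0.006, 0, 0, 0, 0, 0],
  [0, 0.006, 0, 0, 0, 0, 0],
  [0, 0, 0, 0, 0, 0, 0],
])

```text
clock: 28.05
position: [614.4, 99.4, 133.2]
ee_rot: [-0.5, -0.5, 0.5, 0.5]
contact_force: [-0.0, -0.2, -0.7]
gripper_width: 13.2
```

```bash
python3 plan.py 614.5 99.7 81.7 1.571
```

```text
t 28.05 pos [614.4  99.4 133.2] jaw 1.57 F [-0.  -0.2 -0.7] w 13.2
shift mm now [ 0.3 51.5 -0.2] | in target axes [ 0.3 51.5 -0.1] | turn [-0.001 -0.001 -0.   ] j6 -1.99
```

play_rows([
  [0, 0.006, 0, 0, 0, 0, 0],
  [0, 0.006, 0, 0, 0, 0, 0],
  [0, 0.006, 0, 0, 0, 0, 0],
  [0, 0.006, 0, 0, 0, 0, 0],
  [0, 0, 0, 0, 0, 0, 0],
])

```text
clock: 28.55
position: [614.3, 99.4, 106.7]
ee_rot: [-0.5, -0.499, 0.5, 0.5]
contact_force: [0.8, -0.1, -0.7]
gripper_width: 13.2
```

```bash
python3 plan.py 614.5 99.7 81.7 1.571
```

```text
t 28.55 pos [614.3  99.4 106.7] jaw 1.57 F [ 0.8 -0.1 -0.7] w 13.2
shift mm now [ 0.3 25.  -0.2] | in target axes [ 0.3 25.  -0.2] | turn [-0.001 -0.001 -0.001] j6 -1.99
```

play_rows([
  [0, 0.006, 0, 0, 0, 0, 0],
  [0, 0.006, 0, 0, 0, 0, 0],
  [0, 0.005, 0, 0, 0, 0, 0],
  [0, 0.002, 0, 0, 0, 0, 0],
  [0, 0, 0, 0, 0, 0, 0],
])

```text
clock: 29.05
position: [614.5, 99.4, 86.1]
ee_rot: [-0.5, -0.5, 0.5, 0.5]
contact_force: [-0.2, 0.7, -0.7]
gripper_width: 13.3
```

play_rows([
  [0, 0.002, 0, 0, 0, 0, 0],
  [0, 0.001, 0, 0, 0, 0, 0],
])

```text
clock: 29.25
position: [614.8, 99.5, 83.2]
ee_rot: [0.5, 0.5, -0.5, -0.5]
contact_force: [-0.0, -0.3, -0.7]
gripper_width: 13.2
```

play_rows([
  [0, 0.001, 0, 0, 0, 0, 0],
])

```text
clock: 29.35
position: [615.0, 99.6, 82.3]
ee_rot: [0.5, 0.5, -0.5, -0.5]
contact_force: [1.1, -0.9, -0.6]
gripper_width: 13.5
```

play_rows([
  [0, 0.001, 0, 0, 0, 0, 0],
])

```text
clock: 29.45
position: [615.3, 99.7, 81.7]
ee_rot: [0.5, 0.5, -0.5, -0.5]
contact_force: [-1.5, 1.3, 1.4]
gripper_width: 12.6
```

play_rows([
  [0, 0.001, 0, 0, 0, 0, 0],
])

```text
clock: 29.55
position: [615.7, 100.1, 81.5]
ee_rot: [0.5, 0.501, -0.499, -0.499]
contact_force: [-1.7, 1.3, 6.1]
gripper_width: 13.4
```

The 76 is seated at z = 81.5, which is +10 mm as expected. Releasing, then on to the 92.

play_rows([
  [0, 0, 0, 0, 0, 0, 0.03],
  [0, 0, 0, 0, 0, 0, 0.03],
  [0, -0.008, 0, 0, 0, 0, 0.04],
  [0, -0.03, 0, 0, 0, 0, 0.04],
  [0, -0.04, 0, 0, 0, 0, 0.04],
  [0, 0, 0, 0, 0, 0, 0.04],
])

```text
clock: 30.15
position: [615.7, 99.4, 162.6]
ee_rot: [0.501, 0.5, -0.5, -0.499]
contact_force: [0.3, 0.9, 1.3]
gripper_width: 39.8
```

```bash
python3 plan.py 469 247.4 140 2.047
```

```text
t 30.15 pos [615.7  99.4 162.6] jaw 1.571 F [0.3 0.9 1.3] w 39.8
shift mm now [148.1  22.2 146.6] | in target axes [198.8  22.6  62.5] | turn [ 0.001 -0.476 -0.002] j6 -1.99
```

play_rows([
  [0, 0, 0, 0, -0.12, 0, 0.04],
  [0, 0, 0, 0, -0.12, 0, 0.04],
  [0, 0, 0, 0, -0.12, 0, 0.04],
  [0, 0, 0, 0, -0.11, 0, 0.04],
  [0.02, 0, 0.006, 0, 0, 0, 0.04],
  [0.035, 0, 0.011, 0, 0, 0, 0.04],
  [0.035, 0, 0.011, 0, 0, 0, 0.04],
  [0.035, 0, 0.011, 0, 0, 0, 0.04],
  [0.035, 0, 0.011, 0, 0, 0, 0.04],
  [0.025, 0, 0.008, 0, 0, 0, 0.04],
])

```text
clock: 31.15
position: [477.1, 237.1, 166.6]
ee_rot: [0.369, 0.608, -0.602, -0.363]
contact_force: [0.3, -0.1, 0.5]
gripper_width: 40.0
```

play_rows([
  [0, 0, 0, 0, 0, 0, 0.04],
])

```text
clock: 31.25
position: [475.4, 238.7, 167.2]
ee_rot: [0.368, 0.609, -0.603, -0.362]
contact_force: [0.3, -0.1, 0.6]
gripper_width: 40.1
```

```bash
python3 plan.py 469 247.4 110 2.047
```

```text
t 31.25 pos [475.4 238.7 167.2] jaw 2.057 F [ 0.3 -0.1  0.6] w 40.1
shift mm now [10.9 57.2  2.3] | in target axes [10.7 57.2  1.7] | turn [ 0.012  0.01  -0.003] j6 -1.86
```

play_rows([
  [0.008, 0.01, 0.001, 0.01, 0.008, -0.003, 0.04],
  [0, 0.02, 0, 0, 0, 0, 0.04],
  [0, 0.02, 0, 0, 0, 0, 0.04],
  [0, 0, 0, 0, 0, 0, 0.04],
  [0, 0, 0, 0, 0, 0, 0.04],
])

```text
clock: 31.75
position: [472.9, 245.6, 115.5]
ee_rot: [0.369, 0.605, -0.602, -0.368]
contact_force: [-0.2, 0.1, -0.3]
gripper_width: 39.9
```

```bash
python3 plan.py 469 247.4 84 2.047
```

```text
t 31.75 pos [472.9 245.6 115.5] jaw 2.046 F [-0.2  0.1 -0.3] w 39.9
shift mm now [ 3.3 31.5  2.7] | in target axes [ 3.4 31.5  2.6] | turn [ 0.003 -0.001  0.001] j6 -1.88
```

play_rows([
  [0.003, 0.008, 0.003, 0.003, 0, 0, 0.04],
  [0, 0.01, 0, 0, 0, 0, 0.04],
  [0, 0.006, 0, 0, 0, 0, 0.04],
  [0, 0.002, 0, 0, 0, 0, 0.04],
  [0, 0, 0, 0, 0, 0, 0.04],
])

```text
clock: 32.25
position: [470.0, 247.1, 88.8]
ee_rot: [0.369, 0.604, -0.602, -0.369]
contact_force: [-0.1, -0.3, 0.3]
gripper_width: 39.8
```

```bash
python3 plan.py 469 247.4 84 2.047
```

```text
t 32.25 pos [470.  247.1  88.8] jaw 2.044 F [-0.1 -0.3  0.3] w 39.8
shift mm now [0.7 4.8 0.8] | in target axes [0.7 4.8 0.8] | turn [ 0.003 -0.003  0.002] j6 -1.89
```

play_rows([
  [0.001, 0.003, 0.001, 0.002, -0.003, 0.002, 0.04],
  [0, 0.001, 0, 0, 0, 0, 0.04],
  [0, 0, 0, 0, 0, 0, 0],
  [0, 0, 0, 0, 0, 0, 0],
  [0, 0, 0, 0, 0, 0, 0],
  [0, 0, 0, 0, 0, 0, 0],
  [0, 0, 0, 0, 0, 0, 0],
])

```text
clock: 32.95
position: [469.0, 248.2, 85.4]
ee_rot: [0.368, 0.605, -0.603, -0.367]
contact_force: [0.3, 0.3, -0.4]
gripper_width: 13.2
```

```bash
python3 plan.py 469 247.4 84 2.047
```

```text
t 32.95 pos [469.  248.2  85.4] jaw 2.047 F [ 0.3  0.3 -0.4] w 13.2
shift mm now [-0.7  1.4  0.4] | in target axes [-0.7  1.4  0.4] | turn [ 0.003  0.    -0.   ] j6 -1.89
```

play_rows([
  [0, -0.01, 0, 0, 0, 0, 0],
  [0, -0.02, 0, 0, 0, 0, 0],
  [0, -0.03, 0, 0, 0, 0, 0],
  [0, -0.03, 0, 0, 0, 0, 0],
  [0, -0.03, 0, 0, 0, 0, 0],
  [0, 0, 0, 0, 0, 0, 0],
])

```text
clock: 33.55
position: [468.4, 247.2, 211.9]
ee_rot: [-0.368, -0.604, 0.604, 0.367]
contact_force: [0.0, 0.1, -1.7]
gripper_width: 13.4
```

```bash
python3 plan.py 614.5 99.7 200 2.047
python3 - <<'E'
from h import *
s=cam("side"); p=read_state()["position"]; g=cv2.cvtColor(s["color"],cv2.COLOR_RGB2GRAY).astype(int)
print("px/mm",(proj(s,[p+[5,0,0]])-proj(s,[p]))[0]/5)
for h in (30,20):
    u,v=proj(s,[[p[0],p[1],p[2]-84+h]])[0]; v=int(round(v)); print(u.round(1),v,int(u)-25,g[v,int(u)-25:int(u)+25])
E
```

```text
t 33.55 pos [468.4 247.2 211.9] jaw 2.047 F [ 0.   0.1 -1.7] w 13.4
shift mm now [-198.1   12.2  -62.3] | in target axes [-198.1   11.9  -62.3] | turn [ 0.001  0.    -0.001] j6 -1.89
px/mm [ 0.37601194 -0.02111308]
220.7 128 195 [175 176 176 174 175 175 175 171 158 126 102  97  96  89  88  92  92  90
  89  90  90  94  98 100 102 107 107 110 110 110 107 100 103  99 101 105
 107 109 101  96  90  97 131 162 176 177 176 177 175 173]
221.0 131 195 [175 178 176 175 176 174 173 174 163 140 106  92  92  94 101 103 104 100
 104 109 112 115 123 127 130 129 132 131 130 127 118 111  98  96  87  87
  86  86  81  82  83  93 120 154 173 177 175 172 173 172]
```

play_rows([
  [-0.018, 0, -0.006, 0, 0, 0, 0],
  [-0.03, 0, -0.0095, 0, 0, 0, 0],
  [-0.032, 0, -0.01, 0, 0, 0, 0],
  [-0.032, 0, -0.01, 0, 0, 0, 0],
  [-0.032, 0, -0.01, 0, 0, 0, 0],
  [-0.025, 0, -0.008, 0, 0, 0, 0],
  [-0.015, 0, -0.005, 0, 0, 0, 0],
  [0, 0, 0, 0, 0, 0, 0],
  [0, 0, 0, 0, 0, 0, 0],
])

```text
clock: 34.5
position: [601.4, 103.2, 199.8]
ee_rot: [-0.363, -0.598, 0.61, 0.373]
contact_force: [-0.4, 0.1, -1.3]
gripper_width: 13.0
```

```bash
python3 plan.py 614.5 99.7 190 2.047
```

```text
t 34.5 pos [601.4 103.2 199.8] jaw 2.047 F [-0.4  0.1 -1.3] w 13.0
shift mm now [ -9.1   9.5 -10.2] | in target axes [ -9.1   9.8 -10. ] | turn [-0.023  0.     0.003] j6 -1.53
```

play_rows([
  [-0.006, 0, -0.008, -0.02, 0, 0.002, 0],
  [0, 0, 0, 0, 0, 0, 0],
  [0, 0, 0, 0, 0, 0, 0],
])

```text
clock: 34.8
position: [610.4, 103.4, 199.3]
ee_rot: [-0.366, -0.604, 0.605, 0.368]
contact_force: [0.5, -0.2, -1.2]
gripper_width: 13.6
```

```bash
python3 plan.py 614.5 99.7 185 2.047
```

```text
t 34.8 pos [610.4 103.4 199.3] jaw 2.05 F [ 0.5 -0.2 -1.2] w 13.6
shift mm now [-5.2 14.3 -2. ] | in target axes [-5.2 14.3 -2. ] | turn [-0.002  0.003  0.002] j6 -1.52
```

play_rows([
  [-0.005, 0.006, -0.002, 0, 0.003, 0.002, 0],
  [0, 0.006, 0, 0, 0, 0, 0],
  [0, 0, 0, 0, 0, 0, 0],
  [0, 0, 0, 0, 0, 0, 0],
])

```text
clock: 35.2
position: [614.0, 100.8, 186.5]
ee_rot: [-0.367, -0.604, 0.605, 0.368]
contact_force: [0.5, -0.1, -1.2]
gripper_width: 13.2
```

```bash
python3 plan.py 614.5 99.7 95.4 2.047
python3 - <<'E'
from h import *
s=cam("side"); p=read_state()["position"]; g=cv2.cvtColor(s["color"],cv2.COLOR_RGB2GRAY).astype(int)
print("px/mm",(proj(s,[p+[5,0,0]])-proj(s,[p]))[0]/5)
for h in (30,20,10):
    u,v=proj(s,[[p[0],p[1],p[2]-85+h]])[0]; v=int(round(v)); print(u.round(1),v,int(u)-28,g[v,int(u)-28:int(u)+28])
m=model(92,p[0],p[1],.476,p[2]-85);m2=model(76,615,99.7,0,10)
cv2.imwrite("pics/p92.png",over(s,proj(s,[[614,100,90]])[0],90,6,[m,m2]))
E
```

```text
t 35.2 pos [614.  100.8 186.5] jaw 2.049 F [ 0.5 -0.1 -1.2] w 13.2
shift mm now [-1.2 91.1 -0.1] | in target axes [-1.2 91.1  0.1] | turn [-0.002  0.002  0.   ] j6 -1.52
px/mm [ 0.39982318 -0.02651654]
280.6 159 252 [182 181 182 180 181 180 181 181 179 168 147 117  98  96  97  90  93  95
 100 107 114 122 124 128 132 136 135 126 117 115 111 111 109 106 105 104
 100 101  99  96  97  95  98 101 108 128 154 175 183 183 184 182 184 183
 184 181]
280.6 162 252 [187 187 187 187 188 188 188 188 185 176 154 114  88  90  92 102 108 122
 140 156 165 173 174 179 185 183 180 178 167 158 145 137 131 128 125 127
 120 113 111 101 101 102  98  91  96 121 156 177 180 184 182 183 181 182
 183 182]
280.6 165 252 [186 187 187 187 187 188 186 187 187 176 153 116  94  88  94  93  96  95
  99 104 104 105 107 111 110 111 115 119 117 117 115 110 108 106 105 103
  97  99  93  90  89  87  84  87  96 125 158 173 179 181 179 181 181 180
 180 180]
```

View pics/p92.png

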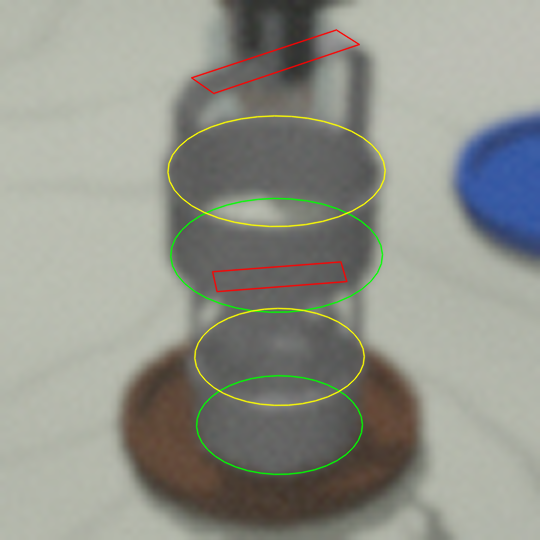

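The held 92 and the nested 76 agree in x to about 0.5 mm in the side view. Lowering.

play_rows([
  [-0.001, 0.006, 0, 0, 0.002, 0, 0],
  [0, 0.006, 0, 0, 0, 0, 0],
  [0, 0.006, 0, 0, 0, 0, 0],
  [0, 0.006, 0, 0, 0, 0, 0],
  [0, 0, 0, 0, 0, 0, 0],
])

```text
clock: 35.75
position: [614.1, 99.7, 160.1]
ee_rot: [-0.368, -0.603, 0.604, 0.369]
contact_force: [0.0, -0.0, -1.3]
gripper_width: 13.3
```

```bash
python3 plan.py 614.5 99.7 95.4 2.047
```

```text
t 35.75 pos [614.1  99.7 160.1] jaw 2.046 F [ 0.  -0.  -1.3] w 13.3
shift mm now [-0.2 64.7 -0.5] | in target axes [-0.2 64.7 -0.4] | turn [-0.003 -0.001  0.001] j6 -1.52
```

play_rows([
  [0, 0.006, 0, 0, 0, 0, 0],
  [0, 0.006, 0, 0, 0, 0, 0],
  [0, 0.006, 0, 0, 0, 0, 0],
  [0, 0.006, 0, 0, 0, 0, 0],
  [0, 0, 0, 0, 0, 0, 0],
])

```text
clock: 36.25
position: [614.0, 99.7, 133.7]
ee_rot: [-0.368, -0.603, 0.604, 0.369]
contact_force: [-0.4, -0.2, -1.3]
gripper_width: 13.3
```

```bash
python3 plan.py 614.5 99.7 95.4 2.047
```

```text
t 36.25 pos [614.   99.7 133.7] jaw 2.046 F [-0.4 -0.2 -1.3] w 13.3
shift mm now [-0.2 38.3 -0.6] | in target axes [-0.2 38.3 -0.5] | turn [-0.003 -0.001  0.   ] j6 -1.52
```

play_rows([
  [0, 0.004, 0, 0, 0, 0, 0],
  [0, 0.005, 0, 0, 0, 0, 0],
  [0, 0.005, 0, 0, 0, 0, 0],
  [0, 0, 0, 0, 0, 0, 0],
])

```text
clock: 36.65
position: [614.2, 99.7, 118.7]
ee_rot: [-0.368, -0.603, 0.604, 0.369]
contact_force: [-0.8, -0.2, -0.5]
gripper_width: 13.4
```

play_rows([
  [0, 0.005, 0, 0, 0, 0, 0],
  [0, 0.005, 0, 0, 0, 0, 0],
  [0, 0.004, 0, 0, 0, 0, 0],
  [0, 0, 0, 0, 0, 0, 0],
])

```text
clock: 37.05
position: [614.3, 99.8, 103.6]
ee_rot: [-0.368, -0.603, 0.604, 0.369]
contact_force: [0.3, 0.0, -0.6]
gripper_width: 13.2
```

```bash
python3 plan.py 614.5 99.7 95.4 2.047
```

```text
t 37.05 pos [614.3  99.8 103.6] jaw 2.046 F [ 0.3  0.  -0.6] w 13.2
shift mm now [-0.2  8.2 -0.2] | in target axes [-0.2  8.2 -0.2] | turn [-0.002 -0.001  0.   ] j6 -1.52
```

play_rows([
  [0, 0.003, 0, 0, 0, 0, 0],
  [0, 0.002, 0, 0, 0, 0, 0],
  [0, 0.001, 0, 0, 0, 0, 0],
  [0, 0.001, 0, 0, 0, 0, 0],
])

```text
clock: 37.45
position: [614.6, 99.8, 96.3]
ee_rot: [-0.368, -0.603, 0.604, 0.368]
contact_force: [0.7, 0.5, -1.4]
gripper_width: 12.8
```

play_rows([
  [0, 0.001, 0, 0, 0, 0, 0],
])

```text
clock: 37.55
position: [614.7, 99.9, 95.4]
ee_rot: [-0.368, -0.603, 0.604, 0.368]
contact_force: [-1.7, 2.1, 4.4]
gripper_width: 13.4
```

play_rows([
  [0, 0.001, 0, 0, 0, 0, 0],
])

```text
clock: 37.65
position: [615.0, 100.3, 95.4]
ee_rot: [-0.368, -0.604, 0.604, 0.368]
contact_force: [-2.7, 1.0, 5.7]
gripper_width: 13.3
```

The 92 is seated at 95.4, again +10 mm. Releasing and moving clear.

play_rows([
  [0, 0, 0, 0, 0, 0, 0.03],
  [0, 0, 0, 0, 0, 0, 0.03],
  [0, -0.008, 0, 0, 0, 0, 0.04],
  [0, -0.03, 0, 0, 0, 0, 0.04],
  [0, -0.04, 0, 0, 0, 0, 0.04],
  [0, -0.03, 0.02, 0, 0, 0, 0.04],
  [0, 0, 0.04, 0, 0, 0, 0.04],
  [0, 0, 0.04, 0, 0, 0, 0.04],
  [0, 0, 0.04, 0, 0, 0, 0.04],
  [0, 0, 0, 0, 0, 0, 0.04],
])

```text
clock: 38.65
position: [488.2, 33.6, 210.6]
ee_rot: [0.369, 0.605, -0.603, -0.366]
contact_force: [0.5, -0.2, -0.1]
gripper_width: 40.0
```

Run:
```python
from h import *
s=cam("side"); t=cam("top"); print(read_state()["clock"],read_state()["position"],read_state()["gripper_width"])
a=crop(t,proj(t,[[612,100,18]])[0],66,6); b=crop(s,proj(s,[[614,100,50]])[0],66,6)
f=cv2.resize(t["color"][90:300,80:480,::-1],(792,396)); 
cv2.imwrite("pics/end.png",cv2.resize(np.vstack([np.hstack([a,b]),f[:, :792]]),(594,594)))
```

```text
38.75 [492.33952118  35.28385743 211.2428187 ] 40.03602841776543
```

View pics/end.png

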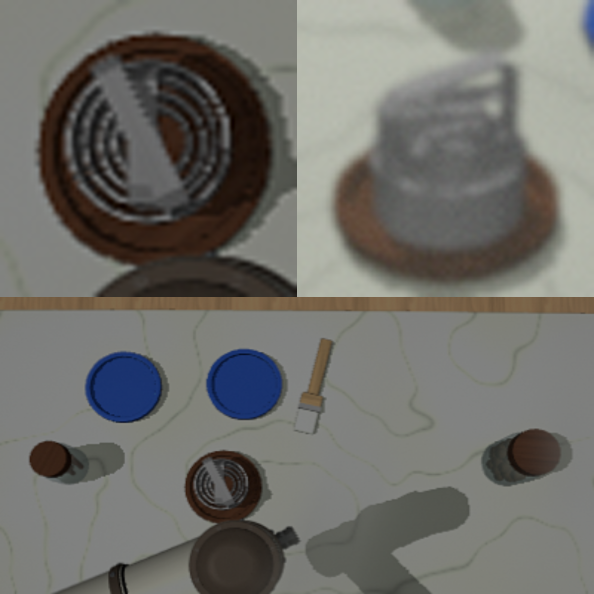

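All four cutters stand nested and flat inside the tray rim. The jars and brush look undisturbed and the arm is clear.

```bash
python3 -c "
from bench import *
print(job_done())"
```

```text
the job is handed in; nothing more can be done
None
```

All four biscuit cutters are nested on the walnut tray in the order 44, 60, 76, 92, and the job was handed in at about 39 s. Each one was lowered until light contact (at most about 7 N on the tray) and then released.

**Last checks:**
- The final top and side pictures show four concentric rings inside the tray rim, standing level.
- For the 44, 60, 76 and 92, the gripper height at contact was 10 mm above its height at pick-up from the counter. That matches the tray floor, so all four sit flat.
- The two jars and the brush look as they did at the start, judged by eye. The arm is clear of everything.

**What went wrong or disagreed:**
- **First try with the 60:** I gripped it too deep and the fingertips touched the 44's handle lightly (about 2.4 N) while the 60 was still about 6 mm above the tray. I lifted it, set it on the counter, and gripped it higher. The second lowering went in with no contact on the way down.
- **Cameras:** the side and top views differed by about 2–5 mm in x, so I lined up each larger cutter over the smaller one by their relative positions.

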